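Seat a collar weight on a bent loading rod

TASK

Take the thicker of the two steel collars off its parking post and load it onto the bent rod of the white fixture: thread it over the rod's leaning free end, guide it round the bend without forcing it, and lower it gently, never letting it drop, until it lies flat and fully home on the shoulder at the foot of the rod. Leave it there released. Leave the thinner collar and the other bench things where they are.

Things in the scene. Friction and masses are not known exactly. Their poses are not given: they have to be found in the camera images.
- thick_centre (a point): Centre (half-way up, on the axis) of the thick steel collar to be loaded: a plain ring 44 mm outside diameter, 18 mm bore, 30 mm tall, about 0.2 to 0.4 kg, loose. z is its axis. It starts lying flat on one of the rack's two parking posts (either one).
- thin_centre (a point): Centre of the thin steel collar, to be left alone: same ring, 44 mm outside, 18 mm bore, but 15 mm tall. z is its axis. It starts on the other parking post.
- rack: Wooden board 90 (x) x 200 (y) x 12 mm, fixed, origin at the centre of its underside on the bench, with two aluminium parking posts at y = +55 and -55 mm: a round pedestal 26 mm diameter whose top is 32 mm above the bench (the collars rest on it), and on it a pin of 12 mm diameter rising 22 mm more, inside the collar's bore.
- fixture: White base 190 (x) x 150 x 22 mm, fixed, centred at x = -20 mm; its origin is on the bench straight below the foot of the bent rod, z up, x the horizontal direction in which the rod leans (roughly towards the robot). Under the rod stand a steel plate 75 x 75 mm (top 30 mm above the bench), a dark block 50 x 50 mm (top at 42 mm) and a round shoulder 26 mm in diameter (top at 65 mm).
- seat (a point): Where the collar must end: centre of the shoulder's top, 65 mm above the bench; z up, x towards the lean. The rod (12 mm diameter, fixed, stiff steel) rises from here 45 mm vertically, bends towards +x through 35 degrees on a 50 mm centre-line radius, then runs 45 mm straight, leaning 35 degrees from vertical, to its round free end. The seated collar's centre is 15 mm above this point.
- rod_tip (a point): End of the rod's centre line at its free leaning end (the round end reaches 6 mm further), about 176 mm above the bench and 35 mm from the seat along the seat's x. z points outwards along the leaning straight part, y is the seat's y. The leaning straight part runs from this point 45 mm along -z.
- beaker: Bystander: open glass beaker, 72 mm diameter, 85 mm tall, upright; origin under its centre. Leave it.
- bottle: Bystander: closed white bottle, 60 mm diameter, 100 mm tall, upright; origin under its centre. Leave it.
- spanner: Bystander: steel spanner 160 mm long lying flat along its x. Leave it.
Not all that is in view belongs to the job. What is shaped like the part that bears thick_centre but purple is not meant.

How it is judged:
By the outcome, as a careful person would: the job done as asked, in the order asked, and still so for the second after the job is handed in, with the robot touching nothing.
It also fails if it takes over 53 s, if anything falls off the work surface, if the arm or the gripper's body presses on something with over 40 N, if the wrist force passes 120 N, or if a joint passes its speed limit or range.

ROBOT

A 6-joint arm with a two-finger parallel gripper is mounted at the origin on the work surface. World frame = base frame: x ahead of the robot, y to its left, z up, the work surface at z = 0. Lengths are in m, angles in rad, forces in N, time in s.
With the tool pointing down it reaches from about 0.3 to 1 m from the base axis. Payload 5.1 kg.
Tool frame: the origin (TCP) lies midway between the tips of the shut fingers; the grasp point (between the pads) lies 19 mm behind it (r.pinch_z is the distance from the TCP to the grasp point, in m); z points along the fingers, y is the line along which they close (so a half turn about z gives the same grasp; the last joint's range is limited). The gripper opens to 95 mm and grips with 3 to 60 N. Pads are 20 mm wide; open, the fingers measure 119 mm over their backs; the gripper's body (75 mm by 180 mm) begins 59 mm behind the grasp point.
Start: joints at [-1.426, 0.124, 1.65, -0, 1.367, -0.083], TCP at [0.147, -0.633, 0.215] pointing down, gripper open.
Joint ranges: [-2.61, 2.61], [-1.02, 2.33], [0.03, 2.71], [-1.35, 4.49], [0.32, 2.68], [-2.91, 2.91]. Speed limits (rad/s): [2.57, 2.57, 3.14, 3.14, 3.14, 3.14].

INTERFACE

Orientations are given as a rotation vector (axis times angle).
In Python, from cell import sensors, optics, job, r gives the robot as it stands.
- The arm moves only by the tool play_rows, never from a script. Its argument "plan" is a list of rows, each an object with "xyz": the shift along the tool's x, y, z in mm, a list of three; "rotation": the turn, a rotation vector about the tool's x, y, z in degrees, a list of three. In form: [{"xyz": [tx, ty, tz], "rotation": [wx, wy, wz]}, ...]. A call has 1 to 10 rows; each row shifts and turns the commanded pose from where the row before left it, along the tool's axes as they then stand; what a row does not reach is not made up. A row lasts 1/10 s, in which the tool goes at most 50 mm and 8.59 degrees, less where a joint would pass 70% of its speed; a pose out of reach is approached as far as the arm can. A call is refused whole if a number of a shift passes 50 or a number of a turn 8.59, either way. A call with a gripper value outside its range is refused whole. "claw" is the finger opening in mm, from 0 to 95.1, set as the call begins (left out, the last holds). The fingers move at their own pace and stop on an object; the grip force is fixed at half the most. Time passes only in rows, so rows that do not move let the fingers close. It gives the time, the measured TCP pose, the force, the opening and the grip force at its end, in the units of the state.
- sensors.sense(): the state, without advancing time (a new reading comes with each control period).
- optics.read_camera(name): name is "scene" or "top"; returns a dict with "image" (400x640x3 uint8, red, green, blue), "fx", "fy", "cx", "cy" (pixels), "k1" (the pictures are not rectified: a ray, as slopes to the right and down, at radius r is drawn at 1 + k1 r^2 times it, then the intrinsics apply), "eye" and "rotation" of the camera in the world. Camera axes: x right, y up, looking along -z (the intrinsics and any distortion apply to the point x, -y, -z); pixel columns grow to the right and rows downward; lengths in m; the calibration is good to about 2 mm. A picture is of the moment at which its call begins. There is no depth.
- job.job_done(): hands the job in; it is judged then, once.
The state is a dict: "clock": time; "joint_positions": joint angles; "qvel": joint speeds; "joint_efforts": joint torques, N m; "position": TCP position; "ee_rot": TCP orientation; "ft_force": force on the tool from outside, world axes, zero at the start; "torque": the same for the moment, N m; "width": finger opening in m; "grasp_force": force on a finger pad.
Only numpy, scipy, OpenCV 4.12 (cv2) and the standard library are available. Lean on these libraries where they do the work, as an engineer would, in place of code of your own. Each camera call takes 0.05 s, during which the arm holds its last target. There are 200 camera calls.

## Working session

There is one attempt and no reset: what is moved stays moved. The work goes in short steps, Python scripts to look and compute and a tool call to move; the robot and the scene stay as the last step left them, time stands still between calls to the robot, and variables do not carry over. Pictures are saved under pics/ and viewed, at most 10 in all, crops included, and the job is handed in when it is done.

Besides the shell and the picture viewer there is one more tool, called after "Request:" by a JSON object that holds its "api" and its "payload", one argument or row to a line. play_rows: Moves the arm, as the interface text tells. Its arguments: {"type":"object","properties":{"plan":{"type":"array","items":{"type":"object","properties":{"xyz":{"type":"array","items":{"type":"number"}},"rotation":{"type":"array","items":{"type":"number"}}}}},"claw":{"type":"number"}},"required":["plan"]}

```bash
mkdir -p pics; cat > h.py <<'E'
import numpy as np, cv2
from cell import sensors, optics, job, r
def cam(n):
    return optics.read_camera(n)
def rays(c,px):
    K=np.array([[c['fx'],0,c['cx']],[0,c['fy'],c['cy']],[0,0,1.]])
    u=cv2.undistortPoints(np.array(px,float).reshape(-1,1,2),K,np.array([c['k1'],0,0,0.])).reshape(-1,2)
    # drawn at (1+k1 r^2)
    d=np.c_[u[:,0],-u[:,1],-np.ones(len(u))]
    return d@np.array(c['rotation']).T
def plane(c,px,z):
    d=rays(c,px); e=np.array(c['eye']); return e+d*((z-e[2])/d[:,2])[:,None]
def proj(c,P):
    p=(np.atleast_2d(P)-np.array(c['eye']))@np.array(c['rotation'])
    s=np.c_[p[:,0]/-p[:,2],-p[:,1]/-p[:,2]]
    s=s*(1+c['k1']*(s**2).sum(1))[:,None]
    return np.c_[s[:,0]*c['fx']+c['cx'],s[:,1]*c['fy']+c['cy']]
def tri(c1,p1,c2,p2):
    d1=rays(c1,p1)[0];d2=rays(c2,p2)[0];e1=np.array(c1['eye']);e2=np.array(c2['eye'])
    A=np.c_[d1,-d2];s=np.linalg.lstsq(A,e2-e1,rcond=None)[0]
    a=e1+d1*s[0];b=e2+d2*s[1];return (a+b)/2,np.linalg.norm(a-b)
def save(n,im): cv2.imwrite('pics/'+n+'.png',cv2.cvtColor(im,cv2.COLOR_RGB2BGR))
E
python3 - <<'E'
from h import *
for n in('scene','top'):
    c=cam(n); save(n+'0',c['image']); print(n,{k:np.round(v,3).tolist() for k,v in c.items() if k!='image'})
print(sensors.sense(), r.pinch_z)
E
```

```text
scene {'fx': 390.301, 'fy': 390.301, 'cx': 316.441, 'cy': 197.033, 'k1': 0.004, 'eye': [1.027, -0.274, 0.616], 'rotation': [0.766, 0.406, 0.951]}
top {'fx': 407.226, 'fy': 407.226, 'cx': 320.548, 'cy': 199.005, 'k1': -0.103, 'eye': [0.507, 0.032, 1.094], 'rotation': [0.04, -0.065, -1.553]}
{'clock': 0.1, 'joint_positions': array([-1.42560551e+00,  1.24430064e-01,  1.65155788e+00, -9.39396103e-06,
        1.36749950e+00, -8.26039313e-02]), 'qvel': array([-0.00233409, -0.00200719, -0.00358156, -0.00063222,  0.00045679,
       -0.00192399]), 'joint_efforts': array([ 8.22467700e-04, -4.18881691e+01, -3.61097038e+01,  7.77737866e-02,
        4.61816427e-02, -6.69567885e-05]), 'position': array([ 0.14667001, -0.6326285 ,  0.21350425]), 'ee_rot': array([-3.11935570e+00, -3.56833782e-01,  1.07501732e-04]), 'ft_force': array([ 0.13734339,  0.03595587, -0.66682196]), 'torque': array([-0.02148972,  0.00916223,  0.02386731]), 'grasp_force': 0.0, 'width': 0.09524102882862978} 0.0188
```

View pics/scene0.png

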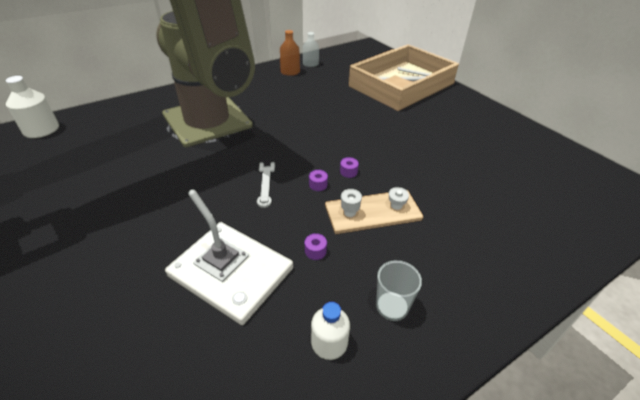

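View pics/top0.png

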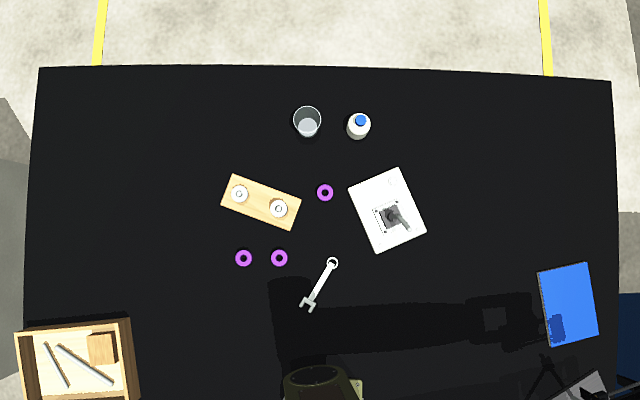

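The scene view shows steel collars on the rack at about (350,203), which looks taller, and (398,199). Three purple decoys sit at (318,180), (349,167) and (316,246), and the bent rod runs from its foot at (219,250) to its tip at (193,195). In the top view the rack is at (261,202), with collars at (278,208) and (239,194), and the fixture is at (387,210). Next I'll enlarge and measure.

```bash
python3 - <<'E'
import re
s=open('h.py').read()
s=s.replace("    return optics.read_camera(n)","    c=optics.read_camera(n); c['rotation']=cv2.Rodrigues(np.array(c['rotation'],float))[0] if np.size(c['rotation'])==3 else np.array(c['rotation']); return c")
open('h.py','w').write(s)
E
python3 - <<'E'
from h import *
S=cam('scene');T=cam('top')
a=cv2.resize(S['image'][175:295,160:430],None,fx=2.9,fy=2.9,interpolation=cv2.INTER_CUBIC)
b=cv2.resize(T['image'][160:260,215:435],None,fx=3.5,fy=3.5,interpolation=cv2.INTER_CUBIC)
save('cropS',a);save('cropT',b)
h=cv2.cvtColor(T['image'],cv2.COLOR_RGB2HSV)
def rect(mask,name,z):
    cs=cv2.findContours(mask.astype(np.uint8),cv2.RETR_EXTERNAL,cv2.CHAIN_APPROX_NONE)[0]
    c=max(cs,key=cv2.contourArea); P=plane(T,c.reshape(-1,2),z)
    (cx,cy),(w,hh),an=cv2.minAreaRect((P[:,:2]*1000).astype(np.float32)); print(name,cx,cy,w,hh,an)
H=h[...,0].astype(int);Sa=h[...,1];V=h[...,2]
m=np.zeros(H.shape,bool);m[160:240,210:310]=1
rect(m&(V>90),'rack',.012)
m[:]=0;m[155:262,340:435]=1
rect(m&(V>150)&(Sa<60),'fixture',.022)
E
```

```text
rack 568.7620239257812 175.13623046875 201.60678100585938 91.993896484375 70.42760467529297
fixture 552.3919677734375 -160.9438018798828 191.0914764404297 151.05262756347656 24.406715393066406
```

View pics/cropS.png

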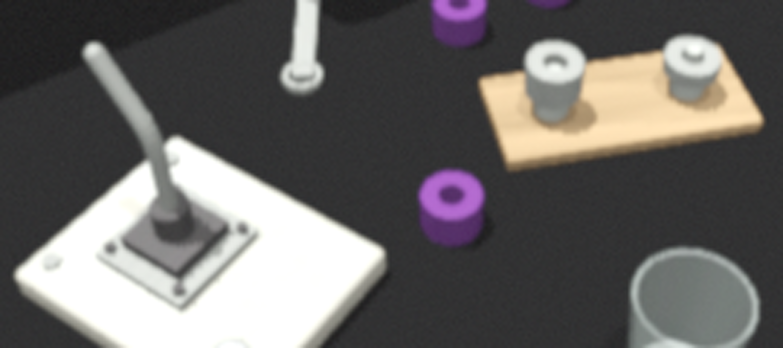

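View pics/cropT.png

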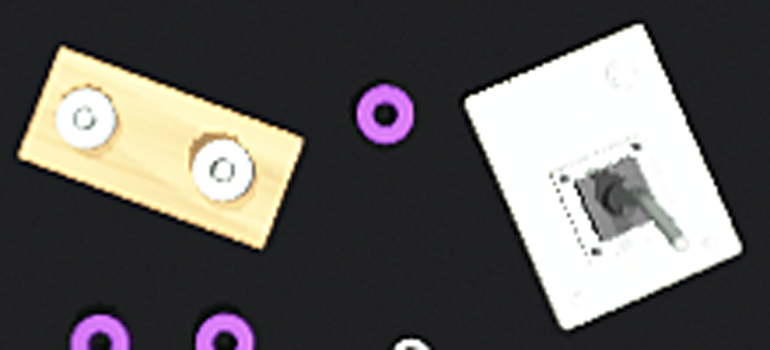

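The enlarged crop separates the five candidates:
- **Steel collar at scene (350,203), top (278,208):** tall, with its pin sunk in the bore. This is the 30 mm thick collar.
- **Steel collar at scene (398,199), top (239,194):** short, with its pin standing proud. This is the thin one.
- **Purple rings:** these are the decoys.

Now I'll check the predicted poses against the pixels and look at what kinematics are available.

```bash
python3 - <<'E'
from h import *
print([a for a in dir(r) if a[0]!='_'])
S=cam('scene');T=cam('top')
xh=np.array([-.911,-.413,0]);zh=np.array([0,0,1.]);O=np.array([.5342,-.1692,.065])
def rod(s):
    if s<45:x,z=0,s
    else:
        a=min((s-45)/50,np.radians(35));x=50*(1-np.cos(a));z=45+50*np.sin(a)
        e=max(0,s-45-50*np.radians(35));x+=e*np.sin(np.radians(35));z+=e*np.cos(np.radians(35))
    return O+xh*x/1000+zh*z/1000
P=np.array([rod(s) for s in (0,25,45,60,75.5,100,120.5)])
ims=[]
for n,c,(x0,y0,x1,y1),k in(('S',S,(165,175,275,285),5),('T',T,(365,180,435,250),5)):
    p=proj(c,P);print(n,np.round(p,1).tolist())
    im=cv2.resize(c['image'][y0:y1,x0:x1],None,fx=k,fy=k,interpolation=cv2.INTER_CUBIC)
    for q in p: cv2.circle(im,tuple(int(v) for v in np.round((q-[x0,y0]+.5)*k)),2,(255,0,0),-1)
    ims.append(im)
ims[1]=cv2.resize(cv2.copyMakeBorder(ims[1],0,200,0,0,cv2.BORDER_CONSTANT),None,fx=.7,fy=1) if 0 else cv2.copyMakeBorder(ims[1],0,200,0,0,cv2.BORDER_CONSTANT)
im=np.hstack(ims); print(im.shape); save('ov',cv2.resize(im,(int(im.shape[1]*.87),int(im.shape[0]*.87))))
# collar from top at z=.062 : outer disc & scene check
C=np.array([.5503,.1234,.047])
t=C+[0,0,.015]
print('collar top proj',proj(T,t),proj(S,t))
g=cv2.cvtColor(T['image'],cv2.COLOR_RGB2HSV);m=((g[...,1]<45)&(g[...,2]>150)).astype(np.uint8);w=np.zeros_like(m);w[193:224,262:295]=1
cs=cv2.findContours(m*w,cv2.RETR_EXTERNAL,cv2.CHAIN_APPROX_NONE)[0];c=max(cs,key=cv2.contourArea)
Q=plane(T,c.reshape(-1,2),.062);print('collar',cv2.minEnclosingCircle((Q[:,:2]*1000).astype(np.float32)), Q[:,:2].mean(0))
pu=((abs(g[...,0].astype(int)-143)<15)&(g[...,1]>100)).astype(np.uint8)
n,l,st,ce=cv2.connectedComponentsWithStats(pu)
print('purple',[plane(T,ce[i],.03).round(3).tolist() for i in range(1,n) if st[i,4]>40])
E
```

```text
['Unreachable', 'pinch_z']
S [[216.9, 244.8], [214.7, 235.6], [212.9, 228.0], [210.6, 221.6], [206.3, 214.4], [198.3, 202.8], [191.4, 192.9]]
T [[393.2, 216.4], [395.1, 216.1], [396.7, 215.9], [398.4, 216.6], [400.7, 219.1], [405.0, 224.6], [408.8, 229.3]]
(550, 900, 3)
collar top proj [[278.02759552 208.16345626]] [[350.62931754 195.35793187]]
collar ((550.1884155273438, 122.9101791381836), 21.978532791137695) [0.55019312 0.12304109]
purple [[[0.595, 0.005, 0.03]], [[0.422, 0.213, 0.03]], [[0.423, 0.121, 0.03]]]
```

View pics/ov.png

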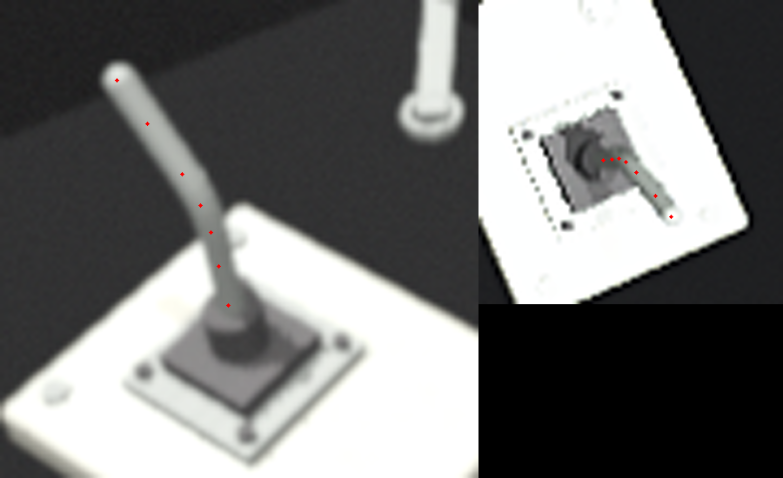

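The overlay shows the predicted rod points lying on the rod to within about 1 px in both views: scene tip at (191,193), top tip at (409,229). The fixture and rack poses are therefore good. Next is a small planner that turns a target pose into rows.

```bash
cat > p.py <<'E'
import json
from h import *
from scipy.spatial.transform import Rotation as Ro
PZ=.0188
XS=np.array([-.911,-.413,0]);XS/=np.linalg.norm(XS);ZS=np.array([0,0,1.]);YS=np.cross(ZS,XS);SEAT=np.array([.5342,-.1692,.065])
def toolR(d,yref):
    z=d/np.linalg.norm(d); y=yref-z*(yref@z); y/=np.linalg.norm(y); return np.c_[np.cross(y,z),y,z]
def down(h,deg,sgn=1):
    h=np.array([h[0],h[1],0.]);h/=np.linalg.norm(h);a=np.radians(deg)
    d=h*np.cos(a)-ZS*np.sin(a); return toolR(d,sgn*np.cross(ZS,h))
def rows(targets,mm=35,deg=7):
    "targets: list of (grasp point, R, n or None)"
    s=sensors.sense();p=np.array(s['position']);R=Ro.from_rotvec(s['ee_rot']).as_matrix();out=[]
    for g,Rt,n in targets:
        pt=np.array(g)+Rt@[0,0,PZ]
        w=Ro.from_matrix(R.T@Rt).as_rotvec()
        if n is None:n=int(max(1,np.ceil(np.linalg.norm(pt-p)*1000/mm),np.ceil(np.degrees(np.linalg.norm(w))/deg)))
        for k in range(n):
            f=1/(n-k)
            t=np.round(R.T@((pt-p)*f)*1000,1); w=np.round(np.degrees(Ro.from_matrix(R.T@Rt).as_rotvec()*f),1)
            out.append({"xyz":(t+0.).tolist(),"rotation":(w+0.).tolist()}); p=p+R@t/1000; R=R@Ro.from_rotvec(np.radians(w)).as_matrix()
    for i in range(0,len(out),10): print(json.dumps(out[i:i+10]))
def st():
    s=sensors.sense();R=Ro.from_rotvec(s['ee_rot']).as_matrix();g=np.array(s['position'])-R@[0,0,PZ]
    print('t',round(s['clock'],2),'g',(g*1000).round(1),'z',R[:,2].round(3),'y',R[:,1].round(3),'q',np.round(s['joint_positions'],2),'F',np.round(s['ft_force'],1),'M',np.round(s['torque'],2),'w',round(s['width']*1000,1),'gf',round(s['grasp_force'],1)); return g,R
E
cat > a.py <<'E'
from p import *
st()
Rg=down((.942,-.335),35,1); Rm=down((.942,-.335),35,-1)
R0=Ro.from_rotvec(sensors.sense()['ee_rot'])
print([np.degrees((R0.inv()*Ro.from_matrix(q)).magnitude()) for q in(Rg,Rm)])
R=min((Rg,Rm),key=lambda q:(R0.inv()*Ro.from_matrix(q)).magnitude())
C=np.array([.5502,.1231,.047]);d=R[:,2]
rows([((.40,-.25,.33),R,None),(C-d*.1,R,None)])
E
python3 a.py
```

```text
t 0.3 g [ 146.7 -633.   233. ] z [-0.     0.001 -1.   ] y [ 0.226 -0.974 -0.001] q [-1.43  0.12  1.65 -0.    1.37 -0.08] F [ 0.2  0.3 -0.5] M [-0.03 -0.03  0.  ] w 94.9 gf 0.0
[np.float64(151.16257069335037), np.float64(63.303201250008826)]
[{"xyz": [24.7, -22.0, -7.5], "rotation": [-1.1, 3.8, 2.1]}, {"xyz": [24.4, -22.7, -6.3], "rotation": [-1.1, 3.8, 2.1]}, {"xyz": [23.9, -23.5, -5.1], "rotation": [-1.1, 3.8, 2.2]}, {"xyz": [23.3, -24.3, -4.0], "rotation": [-1.1, 3.8, 2.1]}, {"xyz": [22.6, -25.1, -3.0], "rotation": [-1.1, 3.8, 2.2]}, {"xyz": [21.8, -25.9, -2.0], "rotation": [-1.1, 3.8, 2.1]}, {"xyz": [20.9, -26.7, -1.1], "rotation": [-1.1, 3.8, 2.1]}, {"xyz": [20.0, -27.4, -0.2], "rotation": [-1.1, 3.8, 2.2]}, {"xyz": [18.9, -28.2, 0.5], "rotation": [-1.1, 3.9, 2.1]}, {"xyz": [17.8, -28.9, 1.2], "rotation": [-1.2, 3.8, 2.2]}]
[{"xyz": [16.6, -29.5, 1.7], "rotation": [-1.1, 3.9, 2.1]}, {"xyz": [15.3, -30.2, 2.3], "rotation": [-1.2, 3.8, 2.2]}, {"xyz": [14.0, -30.8, 2.6], "rotation": [-1.1, 3.9, 2.1]}, {"xyz": [12.7, -31.3, 2.9], "rotation": [-1.2, 3.8, 2.2]}, {"xyz": [-15.9, -28.7, 5.4], "rotation": [0.0, 0.0, 0.0]}, {"xyz": [-15.9, -28.7, 5.4], "rotation": [0.0, 0.0, 0.0]}, {"xyz": [-15.9, -28.7, 5.4], "rotation": [0.0, 0.0, 0.0]}, {"xyz": [-15.9, -28.7, 5.4], "rotation": [0.0, 0.0, 0.0]}, {"xyz": [-15.9, -28.7, 5.4], "rotation": [0.0, 0.0, 0.0]}, {"xyz": [-15.9, -28.7, 5.4], "rotation": [0.0, 0.0, 0.0]}]
[{"xyz": [-15.9, -28.7, 5.4], "rotation": [0.0, 0.0, 0.0]}, {"xyz": [-15.9, -28.7, 5.4], "rotation": [0.0, 0.0, 0.0]}, {"xyz": [-15.9, -28.7, 5.4], "rotation": [0.0, 0.0, 0.0]}, {"xyz": [-15.9, -28.7, 5.4], "rotation": [0.0, 0.0, 0.0]}, {"xyz": [-15.9, -28.7, 5.4], "rotation": [0.0, 0.0, 0.0]}, {"xyz": [-15.9, -28.7, 5.5], "rotation": [0.0, 0.0, 0.0]}, {"xyz": [-15.9, -28.7, 5.4], "rotation": [0.0, 0.0, 0.0]}, {"xyz": [-15.8, -28.6, 5.5], "rotation": [0.0, 0.0, 0.0]}]
```

Request:
{"api": "play_rows", "payload": {
  "plan": [
    {"xyz": [25, -22, -7], "rotation": [-1.1, 3.8, 2.1]},
    {"xyz": [24, -23, -6], "rotation": [-1.1, 3.8, 2.1]},
    {"xyz": [24, -23, -5], "rotation": [-1.1, 3.8, 2.2]},
    {"xyz": [23, -24, -4], "rotation": [-1.1, 3.8, 2.1]},
    {"xyz": [23, -25, -3], "rotation": [-1.1, 3.8, 2.2]},
    {"xyz": [22, -26, -2], "rotation": [-1.1, 3.8, 2.1]},
    {"xyz": [21, -27, -1], "rotation": [-1.1, 3.8, 2.1]},
    {"xyz": [20, -27, 0], "rotation": [-1.1, 3.8, 2.2]},
    {"xyz": [19, -28, 0], "rotation": [-1.1, 3.9, 2.1]},
    {"xyz": [18, -29, 1], "rotation": [-1.2, 3.8, 2.2]}
  ],
  "claw": 95
}}

```text
clock: 1.3
position: [0.3389, -0.3631, 0.2898]
ee_rot: [2.843, -0.234, 1.012]
ft_force: [0.8, 0.6, 0.6]
width: 0.095
grasp_force: 0.0
```

Request:
{"api": "play_rows", "payload": {
  "plan": [
    {"xyz": [17, -29, 2], "rotation": [-1.1, 3.9, 2.1]},
    {"xyz": [15, -30, 2], "rotation": [-1.2, 3.8, 2.2]},
    {"xyz": [14, -31, 3], "rotation": [-1.1, 3.9, 2.1]},
    {"xyz": [13, -31, 3], "rotation": [-1.2, 3.8, 2.2]},
    {"xyz": [-16, -29, 5], "rotation": [0, 0, 0]},
    {"xyz": [-16, -29, 5], "rotation": [0, 0, 0]},
    {"xyz": [-16, -29, 5], "rotation": [0, 0, 0]},
    {"xyz": [-16, -29, 5], "rotation": [0, 0, 0]},
    {"xyz": [-16, -29, 5], "rotation": [0, 0, 0]},
    {"xyz": [-16, -29, 5], "rotation": [0, 0, 0]}
  ]
}}

```text
clock: 2.3
position: [0.4584, -0.0885, 0.223]
ee_rot: [2.621, -0.452, 1.355]
ft_force: [0.3, -0.9, -0.3]
width: 0.095
grasp_force: 0.0
```

```bash
cat > b.py <<'E'
from p import *
st()
R=down((.942,-.335),35,-1); C=np.array([.5502,.1231,.047]);d=R[:,2]
rows([(C-d*.1,R,None)])
E
python3 b.py
```

```text
t 2.3 g [444.  -83.4 233.8] z [ 0.769 -0.273 -0.578] y [-0.335 -0.942  0.   ] q [-0.27 -1.01  2.63 -0.11  0.57  1.71] F [ 0.3 -0.9 -0.3] M [ 0.17  0.38 -0.02] w 95.0 gf 0.0
[{"xyz": [-16.9, -28.8, 4.2], "rotation": [0.0, 0.0, 0.0]}, {"xyz": [-16.9, -28.8, 4.1], "rotation": [0.0, 0.0, 0.0]}, {"xyz": [-16.9, -28.8, 4.2], "rotation": [0.0, 0.1, 0.0]}, {"xyz": [-16.9, -28.7, 4.1], "rotation": [0.0, 0.0, 0.0]}, {"xyz": [-16.9, -28.8, 4.1], "rotation": [0.0, 0.1, 0.0]}, {"xyz": [-16.9, -28.7, 4.1], "rotation": [0.0, 0.0, 0.0]}, {"xyz": [-16.8, -28.8, 4.1], "rotation": [0.0, 0.1, 0.0]}, {"xyz": [-16.9, -28.7, 4.1], "rotation": [0.0, 0.0, 0.0]}]
```

Request:
{"api": "play_rows", "payload": {
  "plan": [
    {"xyz": [-17, -29, 4], "rotation": [0, 0, 0]},
    {"xyz": [-17, -29, 4], "rotation": [0, 0, 0]},
    {"xyz": [-17, -29, 4], "rotation": [0, 0.1, 0]},
    {"xyz": [-17, -29, 4], "rotation": [0, 0, 0]},
    {"xyz": [-17, -29, 4], "rotation": [0, 0.1, 0]},
    {"xyz": [-17, -29, 4], "rotation": [0, 0, 0]},
    {"xyz": [-17, -28, 4], "rotation": [0, 0, 0]},
    {"xyz": [-16, -28, 5], "rotation": [0, 0, 0]},
    {"xyz": [0, 0, 0], "rotation": [0, 0, 0]}
  ]
}}

```text
clock: 3.2
position: [0.4712, 0.0896, 0.1361]
ee_rot: [2.687, -0.412, 1.297]
ft_force: [-0.0, 0.0, -0.0]
width: 0.0954
grasp_force: 0.0
```

```bash
cat >> p.py <<'E'
L1,L2,L3,HZ=.45,.605,.297,.186
def fk(q):
    Rz=lambda a:Ro.from_euler('z',a).as_matrix();Ry=lambda a:Ro.from_euler('y',a).as_matrix()
    R=Rz(q[0])@Ry(q[1]+q[2])@Rz(q[3])@Ry(q[4])@Rz(q[5])
    p=np.array([0,0,HZ])+Rz(q[0])@(Ry(q[1])@[0,OFF,L1]+Ry(q[1]+q[2])@[0,0,L2])+R@[0,0,L3]
    return p,R
OFF=.054
def ik(g,R,q0):
    from scipy.optimize import least_squares
    pt=np.array(g)+R@[0,0,PZ]
    def f(q):
        p,Q=fk(q);return np.r_[(p-pt)*5,Ro.from_matrix(Q.T@R).as_rotvec()]
    o=least_squares(f,q0);return o.x,np.abs(o.fun).max()
def seatR(tilt,side=1,dn=35,ys=1):
    a=np.radians(dn);d=-side*YS*np.cos(a)-ZS*np.sin(a)
    return Ro.from_rotvec(YS*np.radians(tilt)).as_matrix()@toolR(d,ys*XS)
E
cat > c.py <<'E'
from p import *
g,R=st();s=sensors.sense();q=np.array(s['joint_positions'])
p,Q=fk(q);print(p-s['position'],np.degrees(Ro.from_matrix(Q.T@R).as_rotvec()).round(1))
p,Q=fk([-1.4256,.1244,1.6516,0,1.3675,-.0826]);print(p-[.1467,-.6326,.2135],Ro.from_matrix(Q).as_rotvec())
TIP=SEAT+XS*.035+ZS*.111; ax=XS*.5736+ZS*.819
for ys in(1,-1):
  for g,t in((TIP+ax*.05,35),(SEAT+ZS*.015,0)):
    for q6 in(-2,0,2):
      q,e=ik(g,seatR(t,1,35,ys),[-.6,.3,1.8,.7,1.85,q6]);print(ys,t,q.round(2),round(e,4))
C=np.array([.5502,.1231,.047]);Rg=down((.942,-.335),35,-1);rows([(C,Rg,6)])
E
python3 c.py
```

```text
t 3.2 g [457.2  94.  147.8] z [ 0.748 -0.232 -0.622] y [-0.298 -0.954 -0.002] q [ 0.38 -0.6   2.57 -0.97  0.64  2.91] F [-0.  0. -0.] M [ 0.12  0.4  -0.03] w 95.4 gf 0.0
[ 1.32547797e-02  3.11531167e-03 -1.18944222e-05] [ 0. -0. 90.]
[ 0.00042742 -0.00034886 -0.0012557 ] [-1.95371112e+00 -2.45843036e+00 -2.05028889e-03]
1 35 [-0.82  0.26  1.78  0.67  1.97 -3.17] 0.0
1 35 [-0.82  0.26  1.78  0.67  1.97 -3.17] 0.0
1 35 [-0.82  0.26  1.78  0.67  1.97  3.12] 0.0
1 0 [-0.61  0.53  1.63  0.45  1.84 -2.69] 0.0
1 0 [-0.61  0.53  1.63  0.45  1.84 -2.69] 0.0
1 0 [-0.61  0.53  1.63  0.45  1.84  3.6 ] 0.0
-1 35 [-0.82  0.26  1.78  0.67  1.97 -0.03] 0.0
-1 35 [-0.82  0.26  1.78  0.67  1.97 -0.03] 0.0
-1 35 [-0.82  0.26  1.78  0.67  1.97 -0.03] 0.0
-1 0 [-0.61  0.53  1.63  0.45  1.84  0.45] 0.0
-1 0 [-0.61  0.53  1.63  0.45  1.84  0.45] 0.0
-1 0 [-0.61  0.53  1.63  0.45  1.84  0.45] 0.0
[{"xyz": [-4.7, -9.1, 20.9], "rotation": [-0.3, 0.6, 0.2]}, {"xyz": [-4.9, -9.2, 20.8], "rotation": [-0.3, 0.6, 0.2]}, {"xyz": [-5.2, -9.3, 20.7], "rotation": [-0.3, 0.6, 0.2]}, {"xyz": [-5.4, -9.4, 20.6], "rotation": [-0.3, 0.6, 0.2]}, {"xyz": [-5.7, -9.5, 20.5], "rotation": [-0.3, 0.5, 0.2]}, {"xyz": [-5.9, -9.6, 20.4], "rotation": [-0.3, 0.6, 0.2]}]
```

```bash
sed -i "s/@Rz(q\[5\])$/@Rz(q[5]+np.pi\/2)/" p.py; cat > c.py <<'E'
from p import *
g,R=st();q=np.array(sensors.sense()['joint_positions'])
C=np.array([.5502,.1231,.047])
ts=[]
for ys in(1,-1):
    Rf=seatR(0,1,35,ys);d=Rf[:,2];q0=q.copy();print(ys)
    def dn(deg): return down((np.cos(np.radians(deg)),np.sin(np.radians(deg))),35,-ys if 0 else s0)
    h=d[:2];
    # sign convention of down() matching seatR
    s0=1 if np.allclose(down(h,35,1),Rf,atol=1e-3) else -1
    T=[((.48,.06,.25),dn(15),None),((.54,.04,.25),dn(65),None),(C-d*.1+[0,0,.05],Rf,None),(C-d*.1,Rf,None),(C,Rf,None)]
    for a,b,_ in T:
        q0,e=ik(a,b,q0);print(q0.round(2),round(e,4))
    if q0[5]<2.8 and q0[5]>-2.8: ts.append(T)
for T in ts: print('--');rows(T[:4])
E
python3 c.py
```

```text
t 3.2 g [457.2  94.  147.8] z [ 0.748 -0.232 -0.622] y [-0.298 -0.954 -0.002] q [ 0.38 -0.6   2.57 -0.97  0.64  2.91] F [-0.  0. -0.] M [ 0.12  0.4  -0.03] w 95.4 gf 0.0
1
[-0.21 -0.88  2.56  0.64  0.67  3.9 ] 0.0
[-0.47 -0.21  2.15  0.98  1.39  2.82] 0.0
[-0.31  0.37  1.7   0.67  1.78  2.3 ] 0.0
[-0.31  0.43  1.72  0.66  1.72  2.25] 0.0
[-0.21  0.42  1.85  0.72  1.58  2.23] 0.0
-1
[-0.21 -0.88  2.56  0.64  0.67  0.76] 0.0
[-0.47 -0.21  2.15  0.98  1.39 -0.32] 0.0
[-0.31  0.37  1.7   0.67  1.78 -0.84] 0.0
[-0.31  0.43  1.72  0.66  1.72 -0.89] 0.0
[-0.21  0.42  1.85  0.72  1.58 -0.91] 0.0
--
[{"xyz": [4.3, 0.7, -1.8], "rotation": [0.2, -1.6, 6.8]}, {"xyz": [4.3, 0.2, -1.9], "rotation": [0.2, -1.6, 6.8]}, {"xyz": [4.3, -0.3, -2.0], "rotation": [0.2, -1.6, 6.8]}, {"xyz": [4.2, -0.8, -2.1], "rotation": [0.2, -1.6, 6.8]}, {"xyz": [4.0, -1.3, -2.2], "rotation": [0.2, -1.6, 6.8]}, {"xyz": [3.7, -1.8, -2.3], "rotation": [0.2, -1.6, 6.8]}, {"xyz": [3.4, -2.2, -2.4], "rotation": [0.2, -1.6, 6.8]}, {"xyz": [3.1, -2.6, -2.5], "rotation": [0.2, -1.6, 6.8]}, {"xyz": [2.7, -2.9, -2.6], "rotation": 
[... 2510 characters left out ...]
, 0.0, -3.6]}, {"xyz": [1.7, 5.9, 2.4], "rotation": [5.1, 0.0, -3.5]}, {"xyz": [1.3, 6.3, 1.9], "rotation": [5.2, 0.0, -3.6]}, {"xyz": [-8.3, 3.1, 9.0], "rotation": [5.1, 0.0, -3.5]}, {"xyz": [-8.5, 3.3, 8.7], "rotation": [5.0, 0.0, -3.5]}, {"xyz": [-8.7, 3.6, 8.4], "rotation": [5.1, 0.0, -3.6]}, {"xyz": [-8.9, 3.8, 8.1], "rotation": [5.0, 0.0, -3.5]}, {"xyz": [-9.2, 3.9, 7.7], "rotation": [5.1, 0.0, -3.5]}, {"xyz": [-9.4, 4.0, 7.4], "rotation": [5.0, 0.0, -3.6]}, {"xyz": [-9.7, 4.0, 7.1], "rotation": [5.1, 0.0, -3.5]}]
[{"xyz": [-9.9, 4.0, 6.7], "rotation": [5.0, -0.1, -3.6]}, {"xyz": [-20.5, 0.0, 14.3], "rotation": [0.0, 0.0, 0.0]}, {"xyz": [-20.4, 0.0, 14.4], "rotation": [0.0, 0.0, 0.0]}]
```

Request:
{"api": "play_rows", "payload": {
  "plan": [
    {"xyz": [20, 3, -8], "rotation": [2.6, 0.3, -2]},
    {"xyz": [20, 4, -8], "rotation": [2.6, 0.3, -2]},
    {"xyz": [20, 4, -8], "rotation": [2.6, 0.3, -2]},
    {"xyz": [19, 5, -8], "rotation": [2.6, 0.3, -2]},
    {"xyz": [19, 5, -8], "rotation": [2.6, 0.3, -2]},
    {"xyz": [0, 0, 0], "rotation": [5, 0.3, -3.6]},
    {"xyz": [0, 0, 0], "rotation": [5, 0.3, -3.6]},
    {"xyz": [3, 3, 5], "rotation": [5, 0.3, -3.6]},
    {"xyz": [3, 3, 5], "rotation": [5, 0, -3.6]}
  ]
}}

```text
clock: 4.1
position: [0.4967, 0.0598, 0.2187]
ee_rot: [-2.732, -0.268, -1.316]
ft_force: [-0.8, 0.7, -1.1]
width: 0.0948
grasp_force: 0.0
```

```bash
cat > c.py <<'E'
from p import *
g,R=st()
C=np.array([.5502,.1231,.047]);Rf=seatR(0,1,35,-1);d=Rf[:,2]
rows([((.54,.04,.24),down((.42,.91),35,-1),None),(C-d*.1+[0,0,.04],Rf,None),(C-d*.1,Rf,None)])
print(ik(C,Rf,sensors.sense()['joint_positions']))
E
python3 c.py
```

```text
t 4.1 g [482.3  56.8 230.4] z [ 0.765  0.163 -0.622] y [ 0.2   -0.98  -0.012] q [-0.15 -0.83  2.54  0.5   0.62  0.94] F [-0.8  0.7 -1.1] M [-0.09  0.43  0.05] w 94.8 gf 0.0
[{"xyz": [4.8, 1.9, 3.8], "rotation": [5.3, 0.4, -4.1]}, {"xyz": [4.6, 2.6, 3.6], "rotation": [5.3, 0.4, -4.1]}, {"xyz": [4.3, 3.3, 3.4], "rotation": [5.3, 0.4, -4.1]}, {"xyz": [4.0, 3.9, 3.1], "rotation": [5.4, 0.4, -4.1]}, {"xyz": [3.7, 4.4, 2.7], "rotation": [5.3, 0.3, -4.0]}, {"xyz": [3.4, 4.9, 2.3], "rotation": [5.4, 0.4, -4.1]}, {"xyz": [3.0, 5.4, 1.9], "rotation": [5.3, 0.3, -4.1]}, {"xyz": [2.6, 5.7, 1.4], "rotation": [5.4, 0.4, -4.0]}, {"xyz": [-8.3, 3.1, 9.0], "rotation": [5.0, 0.0, -3.5]}, {"xyz": [-8.5, 3.4, 8.7], "rotation": [5.0, 0.0, -3.5]}]
[{"xyz": [-8.7, 3.6, 8.4], "rotation": [5.0, 0.0, -3.5]}, {"xyz": [-8.9, 3.7, 8.1], "rotation": [5.1, 0.0, -3.5]}, {"xyz": [-9.2, 3.9, 7.7], "rotation": [5.0, 0.0, -3.5]}, {"xyz": [-9.4, 4.0, 7.4], "rotation": [5.1, 0.0, -3.6]}, {"xyz": [-9.7, 4.0, 7.1], "rotation": [5.0, 0.0, -3.5]}, {"xyz": [-9.9, 4.1, 6.7], "rotation": [5.1, 0.0, -3.6]}, {"xyz": [-16.4, 0.0, 11.4], "rotation": [0.0, 0.0, 0.0]}, {"xyz": [-16.3, 0.0, 11.5], "rotation": [0.0, 0.0, 0.0]}]
(array([-0.21353614,  0.42321127,  1.8475375 ,  0.71742926,  1.57506334,
       -0.9098231 ]), np.float64(2.63872057652459e-13))
```

Request:
{"api": "play_rows", "payload": {
  "plan": [
    {"xyz": [5, 2, 4], "rotation": [5.3, 0.4, -4.1]},
    {"xyz": [5, 3, 4], "rotation": [5.3, 0.4, -4.1]},
    {"xyz": [4, 3, 3], "rotation": [5.3, 0.4, -4.1]},
    {"xyz": [4, 4, 3], "rotation": [5.4, 0.4, -4.1]},
    {"xyz": [4, 4, 3], "rotation": [5.3, 0.3, -4]},
    {"xyz": [3, 5, 2], "rotation": [5.4, 0.4, -4.1]},
    {"xyz": [3, 5, 2], "rotation": [5.3, 0.3, -4.1]},
    {"xyz": [3, 6, 1], "rotation": [5.4, 0.4, -4]},
    {"xyz": [-8, 3, 9], "rotation": [5, 0, -3.5]},
    {"xyz": [-8, 3, 9], "rotation": [5, 0, -3.5]}
  ]
}}

```text
clock: 5.1
position: [0.5508, 0.0536, 0.2028]
ee_rot: [-1.899, -1.435, -0.969]
ft_force: [-0.8, 0.2, 0.3]
width: 0.0948
grasp_force: 0.0
```

Request:
{"api": "play_rows", "payload": {
  "plan": [
    {"xyz": [-9, 4, 8], "rotation": [5, 0, -3.5]},
    {"xyz": [-9, 4, 8], "rotation": [5.1, 0, -3.5]},
    {"xyz": [-9, 4, 8], "rotation": [5, 0, -3.5]},
    {"xyz": [-9, 4, 7], "rotation": [5.1, 0, -3.6]},
    {"xyz": [-10, 4, 7], "rotation": [5, 0, -3.5]},
    {"xyz": [-10, 4, 7], "rotation": [5.1, 0, -3.6]},
    {"xyz": [0, 0, 0], "rotation": [0, 0, 0]}
  ]
}}

```text
clock: 5.8
position: [0.5741, 0.0595, 0.1287]
ee_rot: [-1.279, -1.857, -0.649]
ft_force: [0.2, -0.1, -1.6]
width: 0.0949
grasp_force: 0.0
```

```bash
cat > c.py <<'E'
from p import *
g,R=st()
C=np.array([.5502,.1231,.047]);Rf=seatR(0,1,35,-1);d=Rf[:,2]
rows([(C-d*.08,Rf,3),(C,Rf,6)])
E
python3 c.py
```

```text
t 5.8 g [579.9  45.2 139.4] z [-0.309  0.761 -0.57 ] y [ 0.931  0.365 -0.017] q [-0.32  0.39  1.7   0.69  1.74 -0.82] F [ 0.2 -0.1 -1.6] M [-0.42 -0.34  0.05] w 94.9 gf 0.0
[{"xyz": [-9.4, 1.5, 13.7], "rotation": [0.6, -0.1, -0.8]}, {"xyz": [-9.3, 1.4, 13.8], "rotation": [0.6, -0.1, -0.9]}, {"xyz": [-9.4, 1.5, 13.7], "rotation": [0.7, -0.1, -0.8]}, {"xyz": [0.0, 0.0, 13.3], "rotation": [0.0, 0.0, 0.0]}, {"xyz": [0.0, 0.0, 13.3], "rotation": [0.0, 0.0, 0.0]}, {"xyz": [0.0, 0.0, 13.4], "rotation": [0.0, 0.0, 0.0]}, {"xyz": [0.0, 0.0, 13.3], "rotation": [0.0, 0.0, 0.0]}, {"xyz": [0.0, 0.0, 13.4], "rotation": [0.0, 0.0, 0.0]}, {"xyz": [0.1, 0.0, 13.3], "rotation": [0.0, 0.0, 0.0]}]
```

Request:
{"api": "play_rows", "payload": {
  "plan": [
    {"xyz": [-9.4, 1.5, 13.7], "rotation": [0.6, -0.1, -0.8]},
    {"xyz": [-9.3, 1.5, 13.7], "rotation": [0.6, -0.1, -0.9]},
    {"xyz": [-9.4, 1.5, 13.7], "rotation": [0.7, -0.1, -0.8]},
    {"xyz": [0, 0, 13], "rotation": [0, 0, 0]},
    {"xyz": [0, 0, 13], "rotation": [0, 0, 0]},
    {"xyz": [0, 0, 14], "rotation": [0, 0, 0]},
    {"xyz": [0, 0, 13], "rotation": [0, 0, 0]},
    {"xyz": [0, 0, 14], "rotation": [0, 0, 0]},
    {"xyz": [0, 0, 13], "rotation": [0, 0, 0]},
    {"xyz": [0, 0, 0], "rotation": [0, 0, 0]}
  ]
}}

```text
clock: 6.8
position: [0.5419, 0.1386, 0.0368]
ee_rot: [-1.222, -1.897, -0.636]
ft_force: [-0.1, -0.4, 0.4]
width: 0.0951
grasp_force: 0.0
```

```bash
cat > c.py <<'E'
from p import *
g,R=st()
C=np.array([.5502,.1231,.047]);Rf=seatR(0,1,35,-1)
rows([(C,Rf,1)])
c=cam('scene'); save('grasp',cv2.resize(c['image'][140:260,280:440],None,fx=4,fy=4,interpolation=cv2.INTER_CUBIC))
E
python3 c.py
```

```text
t 6.8 g [548.3 124.5  47.6] z [-0.339  0.746 -0.573] y [ 0.91   0.414 -0.   ] q [-0.21  0.46  1.81  0.72  1.58 -0.9 ] F [-0.1 -0.4  0.4] M [-0.4 -0.3 -0. ] w 95.1 gf 0.0
[{"xyz": [-1.7, 1.1, -1.4], "rotation": [-0.1, 0.0, 0.0]}]
```

View pics/grasp.png

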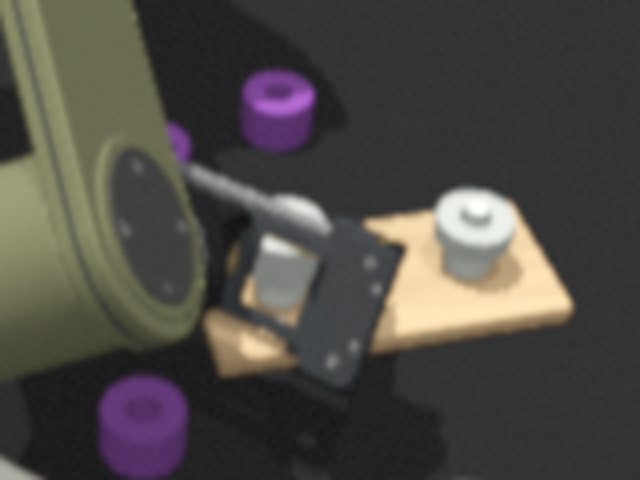

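The crop shows both fingers around the thick collar at about (285,260), with the thin collar untouched at (475,230). I'll close the gripper.

Request:
{"api": "play_rows", "payload": {
  "plan": [
    {"xyz": [-1.7, 1.1, -1.4], "rotation": [0, 0, 0]},
    {"xyz": [0, 0, 0], "rotation": [0, 0, 0]},
    {"xyz": [0, 0, 0], "rotation": [0, 0, 0]},
    {"xyz": [0, 0, 0], "rotation": [0, 0, 0]},
    {"xyz": [0, 0, 0], "rotation": [0, 0, 0]},
    {"xyz": [0, 0, 0], "rotation": [0, 0, 0]}
  ],
  "claw": 36
}}

```text
clock: 7.45
position: [0.5457, 0.1356, 0.0375]
ee_rot: [-1.223, -1.898, -0.638]
ft_force: [0.7, -0.3, -0.0]
width: 0.0524
grasp_force: 0.0
```

```bash
cat > c.py <<'E'
from p import *
g,R=st()
Rf=seatR(0,1,35,-1)
TIP=SEAT+XS*.035+ZS*.111; ax=XS*.5736+ZS*.819
rows([(g+[0,0,.04],R,4),(g+[0,0,.17],R,None),(TIP+ax*.07,seatR(35,1,35,-1),None)])
E
python3 c.py
```

```text
t 7.45 g [552.  121.6  48.3] z [-0.336  0.746 -0.575] y [0.911 0.412 0.002] q [-0.21  0.46  1.8   0.72  1.58 -0.9 ] F [ 0.7 -0.3 -0. ] M [-0.39 -0.28  0.03] w 52.4 gf 0.0
[{"xyz": [8.2, 0.0, -5.7], "rotation": [0.0, 0.0, 0.0]}, {"xyz": [8.2, 0.0, -5.8], "rotation": [0.0, 0.0, 0.0]}, {"xyz": [8.2, 0.0, -5.7], "rotation": [0.0, 0.0, 0.0]}, {"xyz": [8.1, 0.1, -5.8], "rotation": [0.0, 0.0, 0.0]}, {"xyz": [26.6, 0.1, -18.7], "rotation": [0.0, 0.0, 0.0]}, {"xyz": [26.6, 0.1, -18.7], "rotation": [0.0, 0.0, 0.0]}, {"xyz": [26.6, 0.0, -18.7], "rotation": [0.0, 0.0, 0.0]}, {"xyz": [26.6, 0.1, -18.6], "rotation": [0.0, 0.0, 0.0]}, {"xyz": [-13.4, -20.5, -22.1], "rotation": [-2.0, 0.0, -2.9]}, {"xyz": [-12.3, -20.4, -22.8], "rotation": [-2.0, 0.0, -2.9]}]
[{"xyz": [-11.3, -20.2, -23.5], "rotation": [-2.0, 0.0, -2.8]}, {"xyz": [-10.3, -19.9, -24.2], "rotation": [-2.0, 0.0, -2.9]}, {"xyz": [-9.4, -19.5, -24.9], "rotation": [-2.0, 0.0, -2.8]}, {"xyz": [-8.4, -19.0, -25.6], "rotation": [-2.0, 0.0, -2.9]}, {"xyz": [-7.5, -18.6, -26.2], "rotation": [-2.0, 0.0, -2.8]}, {"xyz": [-6.6, -18.0, -26.9], "rotation": [-2.0, 0.0, -2.9]}, {"xyz": [-5.6, -17.3, -27.4], "rotation": [-2.0, 0.0, -2.8]}, {"xyz": [-4.9, -16.6, -28.1], "rotation": [-2.0, 0.1, -2.9]}]
```

Request:
{"api": "play_rows", "payload": {
  "plan": [
    {"xyz": [0, -1, 2], "rotation": [0, 0, 0]},
    {"xyz": [0, 0, 0], "rotation": [0, 0, 0]},
    {"xyz": [0, 0, 0], "rotation": [0, 0, 0]},
    {"xyz": [0, 0, 0], "rotation": [0, 0, 0]},
    {"xyz": [0, 0, 0], "rotation": [0, 0, 0]}
  ],
  "claw": 36
}}

```text
clock: 7.95
position: [0.5444, 0.1369, 0.0366]
ee_rot: [-1.223, -1.899, -0.639]
ft_force: [2.2, 0.4, 1.3]
width: 0.0437
grasp_force: 30.0
```

```bash
python3 c.py|head -1
```

```text
t 7.95 g [550.7 122.8  47.4] z [-0.336  0.746 -0.575] y [0.911 0.412 0.003] q [-0.21  0.46  1.8   0.72  1.58 -0.9 ] F [2.2 0.4 1.3] M [-0.12 -0.48 -0.29] w 43.7 gf 30.0
```

Request:
{"api": "play_rows", "payload": {
  "plan": [
    {"xyz": [8, 0, -6], "rotation": [0, 0, 0]},
    {"xyz": [8, 0, -6], "rotation": [0, 0, 0]},
    {"xyz": [8, 0, -6], "rotation": [0, 0, 0]},
    {"xyz": [8, 0, -6], "rotation": [0, 0, 0]},
    {"xyz": [26, 0, -18], "rotation": [0, 0, 0]},
    {"xyz": [26, 0, -18], "rotation": [0, 0, 0]},
    {"xyz": [26, 0, -18], "rotation": [0, 0, 0]},
    {"xyz": [26, 0, -18], "rotation": [0, 0, 0]},
    {"xyz": [24, 0, -17], "rotation": [0, 0, 0]}
  ]
}}

```text
clock: 8.85
position: [0.5435, 0.1361, 0.2343]
ee_rot: [-1.223, -1.9, -0.638]
ft_force: [0.5, -0.0, -3.2]
width: 0.0438
grasp_force: 30.0
```

```bash
cat > c.py <<'E'
from p import *
g,R=st()
TIP=SEAT+XS*.035+ZS*.111; ax=XS*.5736+ZS*.819
T=TIP+ax*.1;Rt=seatR(35,1,35,-1)
q=sensors.sense()['joint_positions']
for a,b in((T+[0,.1,.03],R),(T,Rt),(SEAT+ZS*.015,seatR(0,1,35,-1))): q,e=ik(a,b,q);print(q.round(2),e)
rows([((g+T)/2+[0,0,.02],R,None),(T,Rt,None)])
E
python3 c.py
```

```text
t 8.85 g [549.8 122.1 245.1] z [-0.336  0.746 -0.575] y [0.911 0.413 0.002] q [-0.21  0.2   1.75  0.75  1.81 -0.69] F [ 0.5 -0.  -3.2] M [-0.87 -0.52 -0.04] w 43.8 gf 30.0
[-0.61  0.11  1.77  0.5   2.09 -0.98] 1.743721833591394e-10
[-0.86  0.2   1.78  0.66  2.04 -1.59] 3.0586644328423063e-12
[-0.61  0.53  1.63  0.45  1.84 -1.12] 1.8625934128380095e-11
[{"xyz": [-10.5, -22.7, -24.2], "rotation": [0.0, 0.0, 0.0]}, {"xyz": [-10.5, -22.7, -24.3], "rotation": [0.0, 0.0, 0.0]}, {"xyz": [-10.6, -22.6, -24.2], "rotation": [0.0, 0.0, 0.0]}, {"xyz": [-10.5, -22.7, -24.3], "rotation": [0.0, 0.0, 0.0]}, {"xyz": [-10.6, -22.6, -24.2], "rotation": [0.0, 0.0, 0.0]}, {"xyz": [-16.7, -21.5, -19.9], "rotation": [-4.0, 0.0, -5.7]}, {"xyz": [-14.6, -21.6, -21.4], "rotation": [-4.0, 0.0, -5.7]}, {"xyz": [-12.5, -21.4, -22.8], "rotation": [-4.0, 0.0, -5.7]}, {"xyz": [-10.4, -20.8, -24.3], "rotation": [-4.0, 0.1, -5.7]}, {"xyz": [-8.3, -20.1, -25.8], "rotation": [-4.0, 0.0, -5.7]}]
```

Collar lifted (Fz −3.2 N, grip steady). Moving above the tip.

Request:
{"api": "play_rows", "payload": {
  "plan": [
    {"xyz": [-10, -23, -24], "rotation": [0, 0, 0]},
    {"xyz": [-10, -23, -24], "rotation": [0, 0, 0]},
    {"xyz": [-11, -22, -24], "rotation": [0, 0, 0]},
    {"xyz": [-11, -23, -24], "rotation": [0, 0, 0]},
    {"xyz": [-10, -22, -24], "rotation": [0, 0, 0]},
    {"xyz": [-17, -21, -20], "rotation": [-4, 0, -5.7]},
    {"xyz": [-15, -22, -21], "rotation": [-4, 0, -5.7]},
    {"xyz": [-12, -21, -23], "rotation": [-4, 0, -5.7]},
    {"xyz": [-10, -21, -24], "rotation": [-4, 0.1, -5.7]},
    {"xyz": [-8, -20, -26], "rotation": [-4, 0, -5.7]}
  ]
}}

```text
clock: 9.85
position: [0.4486, -0.1901, 0.2478]
ee_rot: [-0.941, -2.171, -1.28]
ft_force: [0.4, -0.4, -3.4]
width: 0.0436
grasp_force: 30.0
```

Request:
{"api": "play_rows", "payload": {
  "plan": [
    {"xyz": [0, 0, 0], "rotation": [0, 0, 0]},
    {"xyz": [0, 0, 0], "rotation": [0, 0, 0]}
  ]
}}

```text
clock: 10.05
position: [0.4488, -0.1895, 0.2471]
ee_rot: [-0.946, -2.166, -1.276]
ft_force: [-0.0, 0.2, -3.0]
width: 0.0434
grasp_force: 30.0
```

```bash
cat > c.py <<'E'
from p import *
g,R=st()
TIP=SEAT+XS*.035+ZS*.111; ax=XS*.5736+ZS*.819
T=TIP+ax*.05;Rt=seatR(35,1,35,-1)
rows([(TIP+ax*.07,Rt,2),(T,Rt,2)])
ims=[]
for n,(x0,y0) in(('scene',(120,130)),('top',(350,165))):
    c=cam(n); im=cv2.resize(c['image'][y0:y0+120,x0:x0+100],None,fx=4,fy=4,interpolation=cv2.INTER_CUBIC)
    for pts,col in((np.array([g+R@[0,0,0]]),(255,0,0)),(np.array([TIP]),(0,255,0))):
        for q in proj(c,pts): cv2.circle(im,tuple(int(v) for v in np.round((q-[x0,y0]+.5)*4)),2,col,-1)
    ims.append(im)
save('appr',np.hstack(ims))
E
python3 c.py
```

```text
t 10.05 g [ 449.5 -206.1  255.9] z [-0.037  0.882 -0.47 ] y [0.748 0.336 0.572] q [-0.86  0.21  1.77  0.66  2.03 -1.58] F [-0.   0.2 -3. ] M [-0.99 -0.18 -0.02] w 43.4 gf 30.0
[{"xyz": [-12.0, 0.6, 7.6], "rotation": [0.0, 0.0, -0.1]}, {"xyz": [-11.9, 0.6, 7.6], "rotation": [0.1, 0.1, -0.1]}, {"xyz": [-8.2, 0.0, 5.7], "rotation": [0.0, 0.0, 0.0]}, {"xyz": [-8.2, 0.0, 5.7], "rotation": [0.0, 0.0, 0.0]}]
```

View pics/appr.png

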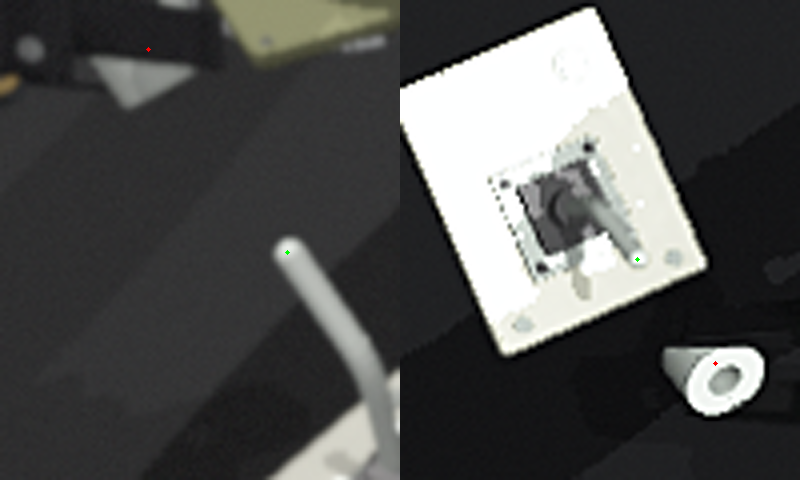

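The view shows the held collar above the rod's extension. The top face centre is at about (725,379) in the right-hand crop, or top px (431,260). The tip matches the green marks in both views. I'll measure the bore centre against the prediction.

```bash
cat > m.py <<'E'
from p import *
def face(verbose=1):
    s=sensors.sense();R=Ro.from_rotvec(s['ee_rot']).as_matrix();g=np.array(s['position'])-R@[0,0,PZ]
    a=-(R[:,0]*-np.cos(np.radians(35))+R[:,2]*np.sin(np.radians(35)))  # collar axis in tool frame
    T=cam('top');f=g+a*.015;pf=proj(T,f)[0]
    x0,y0=np.int_(pf)-22
    im=cv2.cvtColor(T['image'],cv2.COLOR_RGB2GRAY)[y0:y0+44,x0:x0+44]
    b=cv2.resize(im,None,fx=4,fy=4,interpolation=cv2.INTER_CUBIC)
    m=(b>225).astype(np.uint8)
    cs,h=cv2.findContours(m,cv2.RETR_CCOMP,cv2.CHAIN_APPROX_NONE)
    print('axis',a.round(3),'pred px',pf.round(2))
    n=np.cross(a,[1,0,0]);n/=np.linalg.norm(n);k=np.cross(a,n)
    th=np.linspace(0,6.28,60)
    for r_ in(.022,.009):
        c=cv2.fitEllipse(proj(T,f+r_*(np.cos(th)[:,None]*n+np.sin(th)[:,None]*k)).astype(np.float32));print('pred ell',np.round(c[0],2),np.round(c[1],2),round(c[2]))
    for i,c in enumerate(cs):
        if len(c)>25:
            e=cv2.fitEllipse(cv2.convexHull(c)) if h[0][i][3]<0 else cv2.fitEllipse(c);ce=(np.array(e[0])+.5)/4-.5+[x0,y0];print('outer' if h[0][i][3]<0 else 'hole',ce.round(2),np.round(np.array(e[1])/4,2),round(e[2]))
            d=rays(T,ce)[0];E=np.array(T['eye']);X=E+d*((f-E)@a)/(d@a);print('  offs mm XS,YS, inplane',np.round(1000*np.array([(X-f)@XS,(X-f)@YS,(X-f)@np.cross(YS,a)]),1))
if __name__=='__main__': face()
E
python3 m.py
```

```text
axis [-0.521 -0.236  0.82 ] pred px [431.09 259.26]
pred ell [431.03 259.16] [14.99 21.66] 54
pred ell [431.08 259.24] [6.13 8.86] 54
outer [430.48 259.22] [14.43 20.57] 54
  offs mm XS,YS, inplane [-0.7 -1.2 -0.8]
hole [430.63 259.4 ] [ 6.81 10.23] 52
  offs mm XS,YS, inplane [-0.1 -1.  -0.2]
outer [409.68 237.1 ] [1.72 4.16] 72
  offs mm XS,YS, inplane [-64.5 -31.5 -78.7]
```

```bash
cat > rodm.py <<'E'
from p import *
from scipy.ndimage import map_coordinates
TIP=SEAT+XS*.035+ZS*.111; ax=XS*.5736+ZS*.819; px=XS*.819-ZS*.5736
rowsA=[];rb=[]
for n,sg in(('scene',1),('top',-1)):
    c=cam(n);im=cv2.cvtColor(c['image'],cv2.COLOR_RGB2GRAY).astype(float);offs=[]
    for s in np.arange(4,40,3):
        A=TIP-ax*s/1000;p=proj(c,A)[0];t=proj(c,A-ax*.002)[0]-p;t/=np.linalg.norm(t);nn=np.array([-t[1],t[0]])
        u=np.arange(-6,6.01,.1);v=map_coordinates(im,[p[1]+u*nn[1],p[0]+u*nn[0]],order=1)
        gr=np.gradient(v)*sg
        lo=(u<0);a=u[lo][np.argmax(gr[lo])];b=u[~lo][np.argmin(gr[~lo])];offs.append(((a+b)/2,b-a))
    o=np.median(offs,0);print(n,o.round(2),np.array(offs)[:,0].round(2))
    A=TIP-ax*.02;p=proj(c,A)[0];t=proj(c,A-ax*.002)[0]-p;t/=np.linalg.norm(t);nn=np.array([-t[1],t[0]])
    rowsA.append([(proj(c,A+px*.001)[0]-p)@nn,(proj(c,A+YS*.001)[0]-p)@nn]);rb.append(o[0])
print(np.round(rowsA,2),'rod offset mm (perp-inplane, YS)',np.linalg.solve(rowsA,rb))
E
python3 rodm.py
```

```text
scene [-0.53  7.6 ] [-0.65 -0.5  -0.5  -0.7  -0.5  -0.75 -0.5  -0.65 -0.5  -0.55 -0.45 -0.6 ]
top [0.37 5.95] [ 0.5   0.4   0.4   0.35  0.3   0.8   0.7   0.95  0.15  0.35 -0.6  -0.4 ]
[[ 0.27  0.55]
 [-0.13  0.41]] rod offset mm (perp-inplane, YS) [-2.30848117  0.16116596]
```

```bash
cat > c.py <<'E'
from p import *
import sys
def path(s,cor=(-.0012,.001)):
    "s = arc length (m) of collar centre from seat, returns g,R"
    s*=1000;A=np.radians(35);L=45+50*A
    def pt(s):
        s0=s
        if s<45:return np.array([0,s]),0.
        a=min((s-45)/50,A);e=max(0,s-L)
        return np.array([50*(1-np.cos(a))+e*np.sin(a),45+50*np.sin(a)+e*np.cos(a)]),a
    # collar pose: mean of chord through the ends and the middle
    a,_=pt(s-15);b,_=pt(s+15);m,_=pt(s);v=b-a;t=np.arctan2(v[0],v[1]);c=((a+b)/2+m)/2
    P=SEAT+XS*c[0]/1000+ZS*c[1]/1000+(XS*np.cos(t)-ZS*np.sin(t))*cor[0]+YS*cor[1]
    return P,seatR(np.degrees(t),1,35,-1)
if __name__=='__main__':
    g,R=st()
    ss=[float(x) for x in sys.argv[3:]]
    cor=(float(sys.argv[1])/1000,float(sys.argv[2])/1000)
    p0=path(ss[0]/1000,cor)[0] if ss else g
    n=int(1)
    rows([(*path(s/1000,cor),1) for s in ss])
E
python3 c.py -1.2 1 205 190 180 170 162 158
```

```text
t 10.3 g [ 450.4 -204.4  256.2] z [-0.04   0.881 -0.471] y [0.746 0.34  0.573] q [-0.85  0.21  1.77  0.66  2.03 -1.58] F [ 0.7  0.1 -3.5] M [-0.98 -0.21  0.04] w 43.8 gf 30.0
[{"xyz": [-13.3, 0.9, 5.0], "rotation": [-0.1, 0.0, 0.0]}, {"xyz": [-12.3, 0.0, 8.6], "rotation": [0.0, 0.0, 0.0]}, {"xyz": [-8.2, 0.0, 5.7], "rotation": [0.0, 0.0, 0.0]}, {"xyz": [-8.2, 0.0, 5.7], "rotation": [0.0, 0.0, 0.0]}, {"xyz": [-6.6, 0.0, 4.6], "rotation": [0.0, 0.0, 0.0]}, {"xyz": [-3.2, 0.0, 2.3], "rotation": [0.0, 0.0, 0.0]}]
```

Request:
{"api": "play_rows", "payload": {
  "plan": [
    {"xyz": [-13.3, 0.9, 5], "rotation": [0, 0, 0]},
    {"xyz": [-12.3, 0, 8.6], "rotation": [0, 0, 0]},
    {"xyz": [-8.2, 0, 5.7], "rotation": [0, 0, 0]},
    {"xyz": [-8.2, 0, 5.7], "rotation": [0, 0, 0]},
    {"xyz": [-6.6, 0, 4.6], "rotation": [0, 0, 0]},
    {"xyz": [-3.2, 0, 2.3], "rotation": [0, 0, 0]},
    {"xyz": [0, 0, 0], "rotation": [0, 0, 0]}
  ]
}}

```text
clock: 11.0
position: [0.4831, -0.1771, 0.1971]
ee_rot: [-0.943, -2.166, -1.275]
ft_force: [-0.4, -0.3, -4.2]
width: 0.0437
grasp_force: 30.0
```

```bash
cat > k.py <<'E'
from p import *
# average pose over several periods; decompose relative to tip frame
TIP=SEAT+XS*.035+ZS*.111; ax=XS*.5736+ZS*.819; px=XS*.819-ZS*.5736
def avg(n=6):
    G=[];A=[]
    for i in range(n):
        cam('top');s=sensors.sense();R=Ro.from_rotvec(s['ee_rot']).as_matrix();G.append(np.array(s['position'])-R@[0,0,PZ])
        A.append(R[:,0]*np.cos(np.radians(35))-R[:,2]*np.sin(np.radians(35)))
    G=np.array(G)
    return G.mean(0),np.mean(A,0),G.std(0)
if __name__=='__main__':
    g,a,sd=avg();d=(g-TIP)*1000
    print('mean g',(g*1000).round(1),'sd',(sd*1000).round(1),'ax,px,YS',np.round([d@ax,d@px,d@YS],1),'axis px,YS deg',np.degrees([a@px,a@YS]).round(2))
E
python3 k.py; python3 m.py; python3 m.py|grep -A1 -E "hole|pred px"
```

```text
mean g [ 483.8 -194.2  206.8] sd [0.  0.1 0.2] ax,px,YS [37.4 -0.3  2. ] axis px,YS deg [-0.06 -0.02]
axis [-0.522 -0.236  0.82 ] pred px [419.87 241.78]
pred ell [419.82 241.69] [14.76 20.45] 54
pred ell [419.86 241.77] [6.04 8.36] 54
outer [419.32 241.78] [14.07 19.16] 56
  offs mm XS,YS, inplane [-0.5 -1.2 -0.7]
hole [419.51 241.91] [6.61 9.58] 53
  offs mm XS,YS, inplane [-0.1 -0.8 -0.1]
outer [401.1  232.02] [ 9.46 10.84] 39
  offs mm XS,YS, inplane [-38.4 -34.2 -46.9]
outer [400.37 224.22] [2.34 2.79] 31
  offs mm XS,YS, inplane [-54.9 -31.3 -66.9]
outer [408.75 215.83] [ 8.94 18.2 ] 171
  offs mm XS,YS, inplane [-64.1  -9.5 -78.3]
axis [-0.522 -0.236  0.82 ] pred px [419.85 241.78]
pred ell [419.8  241.68] [14.76 20.45] 54
--
hole [419.47 241.92] [6.59 9.56] 52
  offs mm XS,YS, inplane [-0.1 -0.9 -0.1]
```

Request:
{"api": "play_rows", "payload": {
  "plan": [
    {"xyz": [0.6, 1, 0.8], "rotation": [0, 0, 0]},
    {"xyz": [-3.3, 0, 2.3], "rotation": [0, 0, 0]},
    {"xyz": [-3.3, 0, 2.3], "rotation": [0, 0, 0]},
    {"xyz": [-3.3, 0, 2.3], "rotation": [0, 0, 0]},
    {"xyz": [0, 0, 0], "rotation": [0, 0, 0]},
    {"xyz": [0, 0, 0], "rotation": [0, 0, 0]}
  ]
}}

```text
clock: 12.0
position: [0.4897, -0.1732, 0.1881]
ee_rot: [-0.943, -2.167, -1.275]
ft_force: [-0.2, -0.3, -2.7]
width: 0.0435
grasp_force: 30.0
```

```bash
python3 k.py; python3 m.py|grep -A1 -E "hole|pred px"; python3 - <<'E'
from h import *
ims=[]
for n,(x0,y0,w,h,k) in(('scene',(155,150,60,75),7),('top',(390,205,45,75),7)):
    c=cam(n); ims.append(cv2.resize(c['image'][y0:y0+h,x0:x0+w],None,fx=k,fy=k,interpolation=cv2.INTER_CUBIC))
save('near',np.hstack(ims))
E
```

```text
mean g [ 490.4 -190.   197.3] sd [0.  0.1 0.1] ax,px,YS [25.1 -1.2  0.9] axis px,YS deg [-0.07 -0.  ]
axis [-0.522 -0.236  0.82 ] pred px [416.83 238.55]
pred ell [416.78 238.45] [14.73 20.23] 54
--
hole [416.39 238.58] [6.53 9.29] 52
  offs mm XS,YS, inplane [-0.4 -1.  -0.4]Traceback (most recent call last):
  File "<stdin>", line 3, in <module>
ValueError: too many values to unpack (expected 2)
```

Request:
{"api": "play_rows", "payload": {
  "plan": [
    {"xyz": [-1.1, 0, 0.8], "rotation": [0, 0, 0]},
    {"xyz": [-1.1, 0, 0.8], "rotation": [0, 0, 0]},
    {"xyz": [-1.1, 0, 0.8], "rotation": [0, 0, 0]},
    {"xyz": [-1.1, 0, 0.8], "rotation": [0, 0, 0]},
    {"xyz": [-1.1, 0, 0.8], "rotation": [0, 0, 0]},
    {"xyz": [-1.1, 0, 0.8], "rotation": [0, 0, 0]},
    {"xyz": [0, 0, 0], "rotation": [0, 0, 0]}
  ]
}}

```text
clock: 13.05
position: [0.4939, -0.1712, 0.1814]
ee_rot: [-0.943, -2.167, -1.275]
ft_force: [-0.2, 0.8, -3.9]
width: 0.0435
grasp_force: 30.0
```

Request:
{"api": "play_rows", "payload": {
  "plan": [
    {"xyz": [-1.2, 0, 0.9], "rotation": [0, 0, 0]},
    {"xyz": [-1.2, 0, 0.9], "rotation": [0, 0, 0]},
    {"xyz": [-1.2, 0, 0.8], "rotation": [0, 0, 0]},
    {"xyz": [0, 0, 0], "rotation": [0, 0, 0]}
  ]
}}

```text
clock: 13.45
position: [0.4962, -0.1701, 0.1778]
ee_rot: [-0.943, -2.167, -1.275]
ft_force: [-1.1, -0.7, -4.0]
width: 0.0435
grasp_force: 30.0
```

```bash
python3 k.py; python3 - <<'E'
from p import *
st();ims=[]
for n,(x0,y0,w,h),k in(('scene',(155,150,60,75),7),('top',(385,205,50,75),7)):
    c=cam(n); ims.append(cv2.resize(c['image'][y0:y0+h,x0:x0+w],None,fx=k,fy=k,interpolation=cv2.INTER_CUBIC))
save('near',np.hstack(ims))
E
```

```text
mean g [ 496.9 -186.8  186.9] sd [0.  0.  0.1] ax,px,YS [12.5 -1.1  0.6] axis px,YS deg [-0.07  0.01]
t 13.75 g [ 496.9 -186.8  186.9] z [-0.039  0.882 -0.47 ] y [0.747 0.338 0.573] q [-0.78  0.33  1.75  0.69  1.91 -1.6 ] F [ 0.1  0.8 -3.3] M [-0.98 -0.19 -0.  ] w 43.6 gf 30.0
```

View pics/near.png

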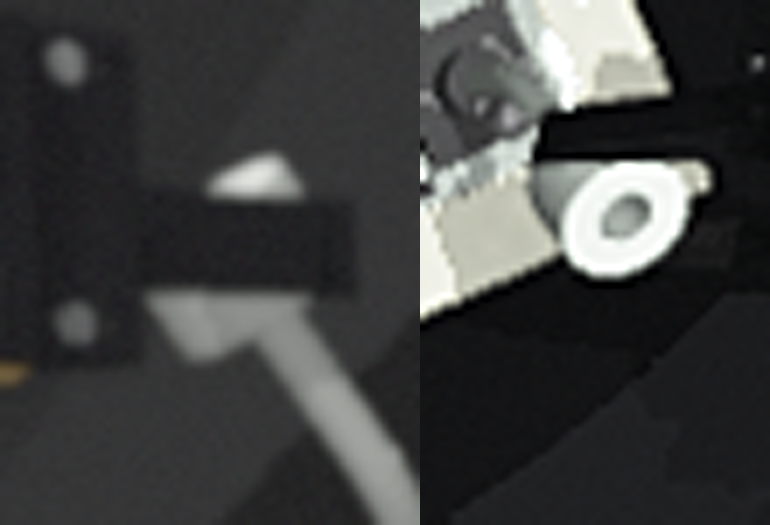

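The left crop shows the rod running into the collar's lower rim at (275,320), and the right crop shows the upper face and bore at (627,215). The lower rim is 8 mm past the rod's end and the forces are unchanged, so the collar is threaded. I'll go on down the straight part.

Request:
{"api": "play_rows", "payload": {
  "plan": [
    {"xyz": [-2.5, 0, 1.7], "rotation": [0, 0, 0]},
    {"xyz": [-2.5, 0, 1.7], "rotation": [0, 0, 0]},
    {"xyz": [-2.5, 0, 1.7], "rotation": [0, 0, 0]},
    {"xyz": [-2.5, 0, 1.7], "rotation": [0, 0, 0]},
    {"xyz": [-2.5, 0, 1.7], "rotation": [0, 0, 0]},
    {"xyz": [0, 0, 0], "rotation": [0, 0, 0]}
  ]
}}

```text
clock: 14.45
position: [0.5041, -0.1665, 0.1651]
ee_rot: [-0.943, -2.166, -1.275]
ft_force: [0.4, 0.4, -3.7]
width: 0.0437
grasp_force: 30.0
```

Request:
{"api": "play_rows", "payload": {
  "plan": [
    {"xyz": [-2.5, 0, 1.7], "rotation": [0, 0, 0]},
    {"xyz": [-2.5, 0, 1.7], "rotation": [0, 0, 0]},
    {"xyz": [-2.5, 0, 1.7], "rotation": [0, 0, 0]},
    {"xyz": [-2.5, 0, 1.7], "rotation": [0, 0, 0]},
    {"xyz": [0, 0, 0], "rotation": [0, 0, 0]}
  ]
}}

```text
clock: 14.95
position: [0.5105, -0.1639, 0.1552]
ee_rot: [-0.943, -2.166, -1.275]
ft_force: [0.4, -0.2, -3.7]
width: 0.0438
grasp_force: 30.0
```

```bash
python3 k.py; python3 -c "
from p import *
st()"; python3 m.py|grep -A1 -E "hole|pred px"; python3 c.py -1.3 .8 104
```

```text
mean g [ 511.2 -180.7  164.6] sd [0.  0.1 0.1] ax,px,YS [-14.7  -1.1   1. ] axis px,YS deg [-0.07  0.01]
t 15.25 g [ 511.2 -180.7  164.7] z [-0.039  0.882 -0.47 ] y [0.747 0.338 0.573] q [-0.76  0.37  1.74  0.7   1.88 -1.6 ] F [ 0.3 -0.1 -4.6] M [-1.03 -0.22 -0.02] w 43.6 gf 30.0
axis [-0.522 -0.236  0.82 ] pred px [409.23 228.86]
pred ell [409.18 228.78] [14.55 19.51] 53
--
hole [408.96 229.  ] [6.77 9.04] 53
  offs mm XS,YS, inplane [ 0.  -0.7  0. ]
t 15.3 g [ 511.3 -180.8  164.7] z [-0.039  0.882 -0.47 ] y [0.747 0.338 0.573] q [-0.76  0.37  1.74  0.7   1.88 -1.6 ] F [-0.7  0.5 -2.8] M [-0.98 -0.22 -0.01] w 43.5 gf 30.0
[{"xyz": [-1.8, 0.0, 1.6], "rotation": [0.0, 0.0, -0.1]}]
```

```bash
python3 - <<'E'
from p import *
g,R=st();a=R[:,0]*np.cos(np.radians(35))-R[:,2]*np.sin(np.radians(35))
c=cam('top');x0,y0=393,212;k=16
im=cv2.resize(c['image'][y0:y0+34,x0:x0+34],None,fx=k,fy=k,interpolation=cv2.INTER_CUBIC)
TIP=SEAT+XS*.035+ZS*.111;px=XS*.819-ZS*.5736
for P,col in((g+a*.015,(255,0,0)),(TIP,(0,255,0)),(TIP-px*.0017,(0,0,255))):
    cv2.circle(im,tuple(int(v) for v in np.round((proj(c,P)[0]-[x0,y0]+.5)*k)),3,col,-1)
save('bore',im)
E
```

```text
t 15.3 g [ 511.3 -180.8  164.7] z [-0.039  0.882 -0.47 ] y [0.747 0.338 0.573] q [-0.76  0.37  1.74  0.7   1.88 -1.6 ] F [-0.7  0.5 -2.8] M [-0.98 -0.22 -0.01] w 43.5 gf 30.0
```

View pics/bore.png

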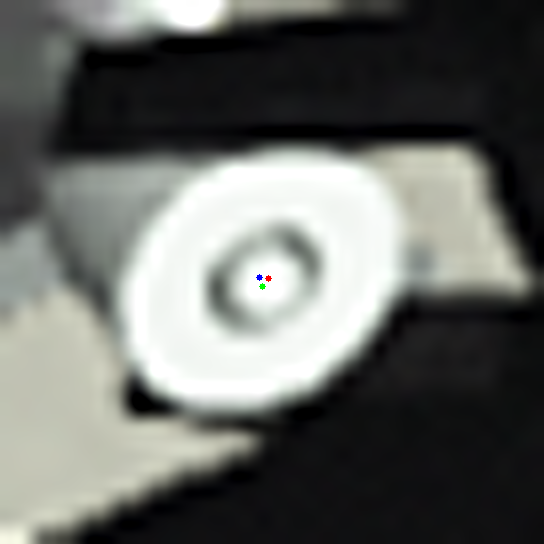

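The dome of the rod is visible inside the bore at about (268,285), with a dark gap either side at (215,285) and (315,260). The collar is threaded and roughly centred, so next is the bend.

```bash
python3 c.py -1.2 .9 103.5 101 98.5 96 93.5 91 89 87 85 83
```

```text
t 15.35 g [ 511.2 -180.8  164.7] z [-0.039  0.882 -0.47 ] y [0.747 0.338 0.573] q [-0.76  0.37  1.74  0.7   1.88 -1.6 ] F [ 0.4  0.1 -3.7] M [-1.01 -0.19 -0.02] w 43.4 gf 30.0
[{"xyz": [-2.3, -0.1, 1.8], "rotation": [0.0, 0.0, -0.1]}, {"xyz": [-2.0, 0.0, 1.4], "rotation": [0.0, 0.0, 0.0]}, {"xyz": [-2.1, 0.0, 1.4], "rotation": [0.0, 0.0, 0.0]}, {"xyz": [-2.0, 0.0, 1.5], "rotation": [0.0, 0.0, 0.0]}, {"xyz": [-2.1, 0.0, 1.4], "rotation": [0.0, 0.0, 0.0]}, {"xyz": [-2.0, 0.0, 1.4], "rotation": [0.0, 0.0, 0.0]}, {"xyz": [-1.6, 0.0, 1.2], "rotation": [0.0, 0.0, 0.1]}, {"xyz": [-1.7, 0.0, 1.1], "rotation": [0.1, 0.0, 0.1]}, {"xyz": [-1.6, -0.1, 1.2], "rotation": [0.2, 0.0, 0.3]}, {"xyz": [-1.7, -0.2, 1.1], "rotation": [0.3, 0.0, 0.4]}]
```

Request:
{"api": "play_rows", "payload": {
  "plan": [
    {"xyz": [-2.3, -0.1, 1.8], "rotation": [0, 0, 0]},
    {"xyz": [-2, 0, 1.4], "rotation": [0, 0, 0]},
    {"xyz": [-2.1, 0, 1.4], "rotation": [0, 0, 0]},
    {"xyz": [-2, 0, 1.5], "rotation": [0, 0, 0]},
    {"xyz": [-2.1, 0, 1.4], "rotation": [0, 0, 0]},
    {"xyz": [-2, 0, 1.4], "rotation": [0, 0, 0]}
  ]
}}

```text
clock: 15.95
position: [0.5185, -0.1603, 0.1428]
ee_rot: [-0.943, -2.167, -1.275]
ft_force: [-0.5, -0.7, -4.3]
width: 0.0441
grasp_force: 30.0
```

Request:
{"api": "play_rows", "payload": {
  "plan": [
    {"xyz": [-1.6, 0, 1.2], "rotation": [0, 0, 0.1]},
    {"xyz": [-1.7, 0, 1.1], "rotation": [0.1, 0, 0.1]},
    {"xyz": [-1.6, -0.1, 1.2], "rotation": [0.2, 0, 0.3]},
    {"xyz": [-1.7, -0.2, 1.1], "rotation": [0.3, 0, 0.4]},
    {"xyz": [0, 0, 0], "rotation": [0, 0, 0]},
    {"xyz": [0, 0, 0], "rotation": [0, 0, 0]}
  ]
}}

```text
clock: 16.55
position: [0.5224, -0.1586, 0.1363]
ee_rot: [-0.954, -2.16, -1.255]
ft_force: [0.7, 0.9, -4.0]
width: 0.0437
grasp_force: 30.0
```

```bash
cat > n.py <<'E'
from c import *
# nearest s and offsets in the path frame from the settled pose
s_=sensors.sense();R=Ro.from_rotvec(s_['ee_rot']).as_matrix();g=np.array(s_['position'])-R@[0,0,PZ]
ss=np.arange(.012,.14,.0002);P=[path(s,(0,0)) for s in ss];i=np.argmin([np.linalg.norm(p-g) for p,_ in P]);p,Q=P[i]
a=Q[:,0]*np.cos(np.radians(35))-Q[:,2]*np.sin(np.radians(35));d=(g-p)*1000
print('s',round(ss[i]*1000,1),'px',round(d@np.cross(YS,a),2),'YS',round(d@YS,2),'rot err',np.degrees(Ro.from_matrix(Q.T@R).as_rotvec()).round(2))
E
python3 n.py; python3 c.py -1.2 .9 81 79 77 75 73 71 69 67 65 63
```

```text
s 82.8 px -1.19 YS 0.84 rot err [-0.04  0.01  0.03]
t 16.55 g [ 523.3 -175.1  145.3] z [-0.047  0.878 -0.476] y [0.757 0.342 0.557] q [-0.74  0.41  1.72  0.7   1.85 -1.59] F [ 0.7  0.9 -4. ] M [-1.06 -0.16  0.05] w 43.7 gf 30.0
[{"xyz": [-1.6, -0.2, 1.0], "rotation": [0.4, 0.0, 0.5]}, {"xyz": [-1.6, -0.1, 1.2], "rotation": [0.4, 0.0, 0.6]}, {"xyz": [-1.7, -0.3, 1.1], "rotation": [0.6, 0.0, 0.8]}, {"xyz": [-1.6, -0.2, 1.2], "rotation": [0.6, 0.0, 0.9]}, {"xyz": [-1.6, -0.3, 1.1], "rotation": [0.7, 0.0, 1.0]}, {"xyz": [-1.7, -0.3, 1.2], "rotation": [0.9, 0.0, 1.2]}, {"xyz": [-1.6, -0.3, 1.1], "rotation": [0.9, 0.0, 1.3]}, {"xyz": [-1.7, -0.4, 1.2], "rotation": [0.9, 0.0, 1.4]}, {"xyz": [-1.6, -0.5, 1.1], "rotation": [1.1, 0.0, 1.5]}, {"xyz": [-1.6, -0.4, 1.2], "rotation": [1.2, 0.0, 1.7]}]
```

Request:
{"api": "play_rows", "payload": {
  "plan": [
    {"xyz": [-1.6, -0.2, 1.0], "rotation": [0.4, 0, 0.5]},
    {"xyz": [-1.6, -0.1, 1.2], "rotation": [0.4, 0, 0.6]},
    {"xyz": [-1.7, -0.3, 1.1], "rotation": [0.6, 0, 0.8]},
    {"xyz": [-1.6, -0.2, 1.2], "rotation": [0.6, 0, 0.9]},
    {"xyz": [-1.6, -0.3, 1.1], "rotation": [0.7, 0, 1]},
    {"xyz": [0, 0, 0], "rotation": [0, 0, 0]}
  ]
}}

```text
clock: 17.15
position: [0.5265, -0.1567, 0.1273]
ee_rot: [-0.998, -2.131, -1.167]
ft_force: [0.4, 0.4, -3.2]
width: 0.0437
grasp_force: 30.0
```

Request:
{"api": "play_rows", "payload": {
  "plan": [
    {"xyz": [-1.7, -0.3, 1.2], "rotation": [0.9, 0, 1.2]},
    {"xyz": [-1.6, -0.3, 1.1], "rotation": [0.9, 0, 1.3]},
    {"xyz": [-1.7, -0.4, 1.2], "rotation": [0.9, 0, 1.4]},
    {"xyz": [0, 0, 0], "rotation": [0, 0, 0]}
  ]
}}

```text
clock: 17.55
position: [0.5284, -0.1558, 0.1214]
ee_rot: [-1.041, -2.098, -1.08]
ft_force: [0.1, 1.0, -4.1]
width: 0.0439
grasp_force: 30.0
```

```bash
python3 n.py; python3 c.py -1.2 .9 65 63 61 59 57 55 53 51 49 47
```

```text
s 66.8 px -1.46 YS 0.81 rot err [-0.11  0.02 -0.12]
t 17.55 g [ 530.7 -171.7  131.3] z [-0.122  0.844 -0.522] y [0.83  0.376 0.413] q [-0.7   0.44  1.69  0.63  1.84 -1.45] F [ 0.1  1.  -4.1] M [-0.96 -0.23 -0.01] w 43.9 gf 30.0
[{"xyz": [-1.5, -0.7, 0.9], "rotation": [1.1, 0.0, 1.5]}, {"xyz": [-1.6, -0.4, 1.2], "rotation": [1.1, 0.0, 1.7]}, {"xyz": [-1.7, -0.5, 1.1], "rotation": [1.3, 0.0, 1.8]}, {"xyz": [-1.6, -0.4, 1.2], "rotation": [1.3, 0.0, 1.8]}, {"xyz": [-1.6, -0.5, 1.1], "rotation": [1.2, 0.0, 1.8]}, {"xyz": [-1.7, -0.3, 1.2], "rotation": [1.2, 0.0, 1.6]}, {"xyz": [-1.6, -0.4, 1.1], "rotation": [1.0, 0.0, 1.5]}, {"xyz": [-1.7, -0.3, 1.2], "rotation": [1.0, 0.0, 1.4]}, {"xyz": [-1.6, -0.3, 1.1], "rotation": [0.9, 0.0, 1.2]}, {"xyz": [-1.6, -0.2, 1.2], "rotation": [0.7, 0.0, 1.2]}]
```

Request:
{"api": "play_rows", "payload": {
  "plan": [
    {"xyz": [-1.5, -0.7, 0.9], "rotation": [1.1, 0, 1.5]},
    {"xyz": [-1.6, -0.4, 1.2], "rotation": [1.1, 0, 1.7]},
    {"xyz": [-1.7, -0.5, 1.1], "rotation": [1.3, 0, 1.8]},
    {"xyz": [0, 0, 0], "rotation": [0, 0, 0]}
  ]
}}

```text
clock: 17.95
position: [0.5291, -0.1557, 0.1155]
ee_rot: [-1.092, -2.052, -0.967]
ft_force: [-0.2, -0.5, -4.3]
width: 0.0436
grasp_force: 30.0
```

Request:
{"api": "play_rows", "payload": {
  "plan": [
    {"xyz": [-1.6, -0.4, 1.2], "rotation": [1.3, 0, 1.8]},
    {"xyz": [-1.6, -0.5, 1.1], "rotation": [1.2, 0, 1.8]},
    {"xyz": [-1.7, -0.3, 1.2], "rotation": [1.2, 0, 1.6]},
    {"xyz": [0, 0, 0], "rotation": [0, 0, 0]}
  ]
}}

```text
clock: 18.35
position: [0.5294, -0.1554, 0.1093]
ee_rot: [-1.14, -2.002, -0.851]
ft_force: [0.2, -0.6, -3.9]
width: 0.0435
grasp_force: 30.0
```

```bash
python3 n.py; python3 c.py -1.2 .9 53 51 49 47 45 43 41 39 37 35
```

```text
s 54.8 px -1.17 YS 0.89 rot err [-0.1   0.03 -0.19]
t 18.35 g [ 533.8 -170.4  119.9] z [-0.231  0.795 -0.561] y [0.891 0.404 0.207] q [-0.65  0.47  1.64  0.54  1.86 -1.26] F [ 0.2 -0.6 -3.9] M [-0.92 -0.46  0.02] w 43.5 gf 30.0
[{"xyz": [-1.6, -0.3, 1.1], "rotation": [1.0, 0.0, 1.5]}, {"xyz": [-1.6, -0.3, 1.1], "rotation": [1.0, 0.0, 1.4]}, {"xyz": [-1.7, -0.3, 1.2], "rotation": [0.9, 0.0, 1.3]}, {"xyz": [-1.6, -0.3, 1.1], "rotation": [0.8, 0.0, 1.1]}, {"xyz": [-1.7, -0.2, 1.2], "rotation": [0.7, 0.0, 1.0]}, {"xyz": [-1.6, -0.2, 1.1], "rotation": [0.6, 0.0, 0.9]}, {"xyz": [-1.6, -0.2, 1.2], "rotation": [0.5, 0.0, 0.7]}, {"xyz": [-1.7, -0.1, 1.1], "rotation": [0.4, 0.0, 0.6]}, {"xyz": [-1.6, -0.1, 1.2], "rotation": [0.4, 0.0, 0.5]}, {"xyz": [-1.7, -0.1, 1.1], "rotation": [0.3, 0.0, 0.4]}]
```

Request:
{"api": "play_rows", "payload": {
  "plan": [
    {"xyz": [-1.6, -0.3, 1.1], "rotation": [1, 0, 1.5]},
    {"xyz": [-1.6, -0.3, 1.1], "rotation": [1, 0, 1.4]},
    {"xyz": [-1.7, -0.3, 1.2], "rotation": [0.9, 0, 1.3]},
    {"xyz": [-1.6, -0.3, 1.1], "rotation": [0.8, 0, 1.1]},
    {"xyz": [0, 0, 0], "rotation": [0, 0, 0]}
  ]
}}

```text
clock: 18.85
position: [0.5294, -0.1554, 0.1011]
ee_rot: [-1.186, -1.946, -0.734]
ft_force: [0.2, 0.0, -3.6]
width: 0.0437
grasp_force: 30.0
```

Request:
{"api": "play_rows", "payload": {
  "plan": [
    {"xyz": [-1.7, -0.2, 1.2], "rotation": [0.7, 0, 1]},
    {"xyz": [-1.6, -0.2, 1.1], "rotation": [0.6, 0, 0.9]},
    {"xyz": [-1.6, -0.2, 1.2], "rotation": [0.5, 0, 0.7]},
    {"xyz": [-1.7, -0.1, 1.1], "rotation": [0.4, 0, 0.6]},
    {"xyz": [-1.6, -0.1, 1.2], "rotation": [0.4, 0, 0.5]},
    {"xyz": [-1.7, -0.1, 1.1], "rotation": [0.3, 0, 0.4]},
    {"xyz": [0, 0, 0], "rotation": [0, 0, 0]}
  ]
}}

```text
clock: 19.55
position: [0.529, -0.1556, 0.089]
ee_rot: [-1.219, -1.9, -0.645]
ft_force: [0.1, 0.6, -3.7]
width: 0.0439
grasp_force: 30.0
```

```bash
python3 n.py; python3 c.py -1.2 .9 33 31 29 27 25 23 21 20 19 18
```

```text
s 34.8 px -0.88 YS 0.86 rot err [ 0.02  0.05 -0.02]
t 19.55 g [ 535.3 -169.6   99.8] z [-0.335  0.748 -0.573] y [0.911 0.413 0.008] q [-0.61  0.53  1.59  0.46  1.87 -1.1 ] F [ 0.1  0.6 -3.7] M [-0.87 -0.51 -0.06] w 43.9 gf 30.0
[{"xyz": [-1.5, 0.3, 1.0], "rotation": [0.1, -0.1, 0.2]}, {"xyz": [-1.6, 0.0, 1.1], "rotation": [0.1, 0.0, 0.2]}, {"xyz": [-1.7, 0.0, 1.2], "rotation": [0.0, 0.0, 0.0]}, {"xyz": [-1.6, 0.0, 1.1], "rotation": [0.0, 0.0, 0.0]}, {"xyz": [-1.6, 0.0, 1.2], "rotation": [0.0, 0.0, 0.0]}, {"xyz": [-1.7, 0.0, 1.1], "rotation": [0.0, 0.0, 0.0]}, {"xyz": [-1.6, 0.0, 1.2], "rotation": [0.0, 0.0, 0.0]}, {"xyz": [-0.8, 0.0, 0.5], "rotation": [0.0, 0.0, 0.0]}, {"xyz": [-0.8, 0.0, 0.6], "rotation": [0.0, 0.0, 0.0]}, {"xyz": [-0.9, 0.0, 0.6], "rotation": [0.0, 0.0, 0.0]}]
```

Request:
{"api": "play_rows", "payload": {
  "plan": [
    {"xyz": [-1.5, 0.1, 1], "rotation": [0.1, 0, 0.2]},
    {"xyz": [-1.6, 0, 1.1], "rotation": [0.1, 0, 0.1]},
    {"xyz": [-1.7, 0, 1.2], "rotation": [0, 0, 0]},
    {"xyz": [-1.6, 0, 1.1], "rotation": [0, 0, 0]},
    {"xyz": [-1.6, 0, 1.2], "rotation": [0, 0, 0]},
    {"xyz": [-1.7, 0, 1.1], "rotation": [0, 0, 0]},
    {"xyz": [-1.6, 0, 1.2], "rotation": [0, 0, 0]},
    {"xyz": [-0.8, 0, 0.5], "rotation": [0, 0, 0]},
    {"xyz": [-0.8, 0, 0.6], "rotation": [0, 0, 0]},
    {"xyz": [0, 0, 0], "rotation": [0, 0, 0]}
  ]
}}

```text
clock: 20.55
position: [0.5292, -0.1557, 0.0735]
ee_rot: [-1.221, -1.897, -0.639]
ft_force: [-0.0, -0.7, -4.4]
width: 0.044
grasp_force: 30.0
```

```bash
python3 n.py; python3 c.py -1 .9 18 17 16 15 14 13
```

```text
s 19.2 px -1.0 YS 1.04 rot err [-0.06  0.03 -0.09]
t 20.55 g [ 535.5 -169.7   84.3] z [-0.337  0.747 -0.573] y [0.911 0.413 0.002] q [-0.61  0.55  1.59  0.45  1.86 -1.11] F [-0.  -0.7 -4.4] M [-0.84 -0.52 -0.  ] w 44.0 gf 30.0
[{"xyz": [-1.0, 0.0, 0.8], "rotation": [0.1, 0.0, 0.1]}, {"xyz": [-0.8, 0.0, 0.6], "rotation": [0.0, 0.0, 0.0]}, {"xyz": [-0.8, 0.0, 0.6], "rotation": [0.0, 0.0, 0.0]}, {"xyz": [-0.8, 0.0, 0.6], "rotation": [0.0, 0.0, 0.0]}, {"xyz": [-0.9, 0.0, 0.5], "rotation": [0.0, 0.0, 0.0]}, {"xyz": [-0.8, 0.0, 0.6], "rotation": [0.0, 0.0, 0.0]}]
```

Request:
{"api": "play_rows", "payload": {
  "plan": [
    {"xyz": [-0.8, 0, 0.6], "rotation": [0, 0, 0]},
    {"xyz": [-0.8, 0, 0.6], "rotation": [0, 0, 0]},
    {"xyz": [-0.4, 0, 0.3], "rotation": [0, 0, 0]},
    {"xyz": [0, 0, 0], "rotation": [0, 0, 0]}
  ]
}}

```text
clock: 20.95
position: [0.5292, -0.1556, 0.071]
ee_rot: [-1.221, -1.897, -0.639]
ft_force: [0.2, 0.3, -4.7]
width: 0.0437
grasp_force: 30.0
```

Request:
{"api": "play_rows", "payload": {
  "plan": [
    {"xyz": [-0.4, 0, 0.3], "rotation": [0, 0, 0]},
    {"xyz": [-0.4, 0, 0.3], "rotation": [0, 0, 0]},
    {"xyz": [0, 0, 0], "rotation": [0, 0, 0]}
  ]
}}

```text
clock: 21.25
position: [0.5292, -0.1555, 0.0701]
ee_rot: [-1.221, -1.897, -0.639]
ft_force: [0.7, 0.1, -3.1]
width: 0.0435
grasp_force: 30.0
```

Request:
{"api": "play_rows", "payload": {
  "plan": [
    {"xyz": [-0.4, 0, 0.3], "rotation": [0, 0, 0]},
    {"xyz": [0, 0, 0], "rotation": [0, 0, 0]}
  ]
}}

```text
clock: 21.45
position: [0.5292, -0.1556, 0.0697]
ee_rot: [-1.221, -1.897, -0.639]
ft_force: [0.1, 0.3, -3.3]
width: 0.0436
grasp_force: 30.0
```

```bash
python3 n.py; python3 -c "
from p import *
st()"
```

```text
s 15.6 px -1.09 YS 0.96 rot err [-0.06  0.03 -0.11]
t 21.45 g [ 535.6 -169.6   80.5] z [-0.337  0.747 -0.573] y [0.911 0.413 0.002] q [-0.61  0.55  1.59  0.45  1.85 -1.11] F [ 0.1  0.3 -3.3] M [-0.85 -0.57  0.02] w 43.6 gf 30.0
```

Not in contact yet, so I'll keep creeping down in about 0.4 mm steps.

Request:
{"api": "play_rows", "payload": {
  "plan": [
    {"xyz": [-0.3, 0, 0.2], "rotation": [0, 0, 0]},
    {"xyz": [0, 0, 0], "rotation": [0, 0, 0]}
  ]
}}

```text
clock: 21.65
position: [0.5293, -0.1556, 0.0697]
ee_rot: [-1.221, -1.897, -0.639]
ft_force: [-0.1, 0.5, -1.2]
width: 0.0438
grasp_force: 30.0
```

Request:
{"api": "play_rows", "payload": {
  "plan": [
    {"xyz": [-0.3, 0, 0.2], "rotation": [0, 0, 0]},
    {"xyz": [0, 0, 0], "rotation": [0, 0, 0]}
  ]
}}

```text
clock: 21.85
position: [0.5292, -0.1556, 0.0696]
ee_rot: [-1.221, -1.897, -0.639]
ft_force: [-1.5, -0.2, 1.4]
width: 0.0433
grasp_force: 30.0
```

Request:
{"api": "play_rows", "payload": {
  "plan": [
    {"xyz": [-0.3, 0, 0.2], "rotation": [0, 0, 0]},
    {"xyz": [0, 0, 0], "rotation": [0, 0, 0]}
  ]
}}

```text
clock: 22.05
position: [0.5292, -0.1556, 0.0696]
ee_rot: [-1.22, -1.897, -0.639]
ft_force: [-2.6, 0.6, 5.3]
width: 0.0439
grasp_force: 30.0
```

Contact at the expected seating height: g z is 80.4 mm, and Fz rose gently from −3.3 to +5 N. Releasing.

Request:
{"api": "play_rows", "payload": {
  "plan": [
    {"xyz": [0, 0, 0], "rotation": [0, 0, 0]},
    {"xyz": [0, 0, 0], "rotation": [0, 0, 0]},
    {"xyz": [0, 0, 0], "rotation": [0, 0, 0]},
    {"xyz": [0, 0, 0], "rotation": [0, 0, 0]},
    {"xyz": [0, 0, 0], "rotation": [0, 0, 0]}
  ],
  "claw": 66
}}

```text
clock: 22.55
position: [0.5292, -0.1556, 0.0683]
ee_rot: [-1.222, -1.897, -0.639]
ft_force: [0.3, -0.2, 0.0]
width: 0.0659
grasp_force: 0.0
```

Request:
{"api": "play_rows", "payload": {
  "plan": [
    {"xyz": [0, 0, -3], "rotation": [0, 0, 0]},
    {"xyz": [0, 0, -6], "rotation": [0, 0, 0]},
    {"xyz": [0, 0, -10], "rotation": [0, 0, 0]},
    {"xyz": [0, 0, -15], "rotation": [0, 0, 0]},
    {"xyz": [0, 0, -20], "rotation": [0, 0, 0]},
    {"xyz": [0, 0, -25], "rotation": [0, 0, 0]},
    {"xyz": [0, 0, -30], "rotation": [0, 0, 0]},
    {"xyz": [0, 0, -30], "rotation": [0, 0, 0]},
    {"xyz": [0, 0, -20], "rotation": [0, 0, 0]},
    {"xyz": [0, 0, 0], "rotation": [0, 0, 0]}
  ]
}}

```text
clock: 23.55
position: [0.5844, -0.2775, 0.1624]
ee_rot: [-1.225, -1.903, -0.64]
ft_force: [-0.1, -0.4, -0.3]
width: 0.0658
grasp_force: 0.0
```

```bash
python3 - <<'E'
from p import *
st();ims=[]
for n,(x0,y0,w,h),k in(('scene',(165,170,80,110),5),('top',(365,170,70,110),5)):
    c=cam(n); ims.append(cv2.resize(c['image'][y0:y0+h,x0:x0+w],None,fx=k,fy=k,interpolation=cv2.INTER_CUBIC))
    print(n,[(proj(c,SEAT+ZS*z)[0]-[x0,y0]).round(1)*k for z in(0,.03)])
save('done',np.hstack(ims))
E
```

```text
t 23.55 g [ 590.6 -291.5  173.3] z [-0.333  0.745 -0.578] y [0.911 0.411 0.005] q [-0.69  0.66  1.25  0.43  2.08 -1.08] F [-0.1 -0.4 -0.3] M [-0.38 -0.33  0.01] w 65.8 gf 0.0
scene [array([259.5, 374. ]), array([246.5, 318.5])]
top [array([141., 232.]), array([152.5, 230.5])]
```

View pics/done.png

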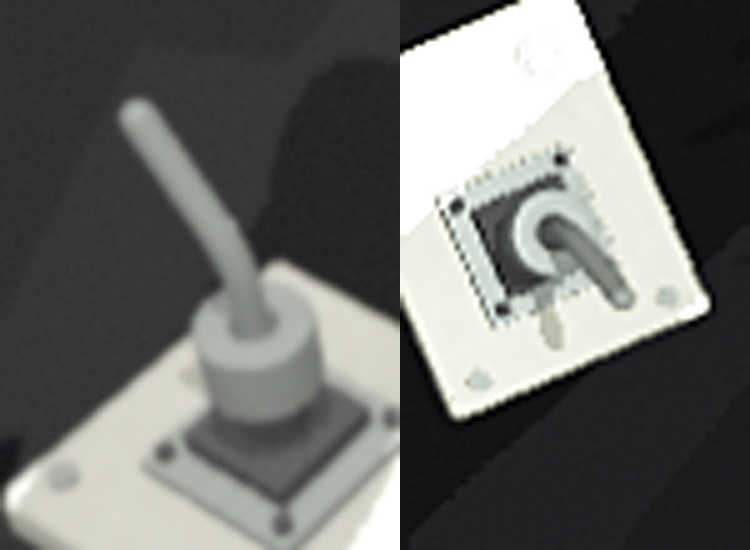

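The collar sits flat on the shoulder around the upright part of the rod. Its top rim is at about (255,320) in the crop, against a predicted (247,319). The gripper is clear and the other things are untouched, so I'm handing in.

```bash
python3 -c "
from cell import job
print(job.job_done())"
```

```text
the job is handed in; nothing more can be done
None
```

The thick collar is on the bent rod, lying flat and released on the shoulder at its foot, and the job is handed in at about 24 s with nothing forced or dropped and the thin collar and other bench things not touched.

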